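# Slide the lens carrier off the optical rail and park it

## Task

Take the lens carrier out of the T-track: push it along by its base plate, without touching the lens holder, until it butts against the end stop at the open end; then lift it straight off by the holder's top bar. Set it down upright in the middle of the empty grey tray, foot flat on the tray floor, before letting go, and leave everything else where it is. Keep the carrier upright throughout.

Things in the scene. Friction and masses are not known exactly. Their poses are not given: they have to be found in the camera images.
- rail: Fixed aluminium T-track, 400 mm long, 70 wide, 26 high. Origin under its middle; x runs along the track to the open end. Track floor 8 mm above the table; cavity 54 mm wide, 8 to 20 mm above the table, under lips with a 28 mm gap between. The rail's own lips run from the closed end to x = +35 mm; beyond it only side walls 20 mm high flank the floor
- open_end (a point): Middle of the rail's open end (rail x = +200 mm, on the table). Before it sits a black end unit, 80 mm wide: keeper lips (top 29 mm above the table) that extend the track, a gap without lips, and a cross bar as end stop (22 to 56 mm above the table). It is clamped anywhere within 20 mm either way and not tracked: the stop face lies at rail x = 139 to 179 mm. Feel for it
- carrier: Lens carrier, 0.35 to 0.7 kg, 114 mm high, captive in the track (play 2 mm, slides with 2 to 5 N), x along the rail's x. Origin under the middle of its steel T-foot (84 long, 50 wide, 10 thick). Above a 24 mm neck, the black base plate: x = -68 to +52 mm, 100 wide, 24 to 42 mm above the origin (32 to 50 above the table in the track)
- front_edge (a point): Middle of the carrier's front edge (carrier x = +52 mm, 33 mm above its origin), which meets the end stop. Only when it touches the stop, or is less than 5 mm short of it, is the foot clear of all lips; anywhere else the lips hold the carrier down
- push_face (a point): middle of the carrier's rear edge face (at x = -68 mm, 33 mm above the carrier's origin), where it can be pushed; face 100 mm wide, 18 mm high
- lens_holder: upright black lens holder fixed on the carrier's base: a square frame 66 mm wide (along y), 14 mm thick (along x), 72 mm high with a round glass lens. Origin on the base's top, 42 mm above the carrier's origin
- grip_bar (a point): middle of the holder's solid top bar, 14 mm thick along the carrier's x, 66 mm wide along y, 26 mm high; its top is 13 mm above this point (122 mm above the table while in the track). The place to grip for lifting
- tray: empty grey open tray, 160 mm square, 20 mm high, walls 5 mm, floor 5 mm thick, fixed on the table; origin under its centre, z up. The carrier's foot goes inside; its base plate then stands above the walls
- clamp_fork: bare steel forked clamp 100 mm long, 34 mm wide, 20 mm high, lying on the robot's side of the rail; origin under its middle
- mirror_mount: mirror in a black square mount on a short post, 102 mm high with a 50 mm round foot, standing beyond the rail; origin under its foot
- ball_driver: black-handled screwdriver 170 mm long lying on the table; origin under its middle
- lens_tube: black stubby closed tube 54 mm across, 60 mm high, standing; origin under its centre
- spanner: steel spanner 150 mm long lying on the table; origin under its middle
- post_base: steel post holder with a 60 mm round foot, 60 mm high, standing; origin under its foot
Things that resemble listed ones, but are neither listed nor needed, are in the scene too. What is shaped like the carrier but pink or turquoise is not meant.

How it is judged (in metres and radians):
On the way, in this order (a step that is already met when the one before it is completed fails the run):
1. the carrier has been slid along the track to the end unit, still in the track (x of carrier in the frame of rail above 0.07 m and z of carrier in the frame of rail below 0.015 m), for 0.1 s.
2. the carrier has been lifted clear of the rail (z of carrier in the frame of rail above 0.045 m), for 0.2 s.
3. the carrier's foot is down in the tray while the fingers still hold it (x of carrier in the frame of tray between -0.035 and 0.035 m and y of carrier in the frame of tray between -0.035 and 0.035 m and z of carrier in the frame of tray below 0.01 m and contact force between the fingers and carrier above 0.5 N), for 0.1 s.
At the end, for the whole second after the job is handed in: The carrier stands in the tray on its foot: its origin within 35 mm of the tray's centre along each tray axis and within 5 mm of the tray floor (10 mm above the tray's origin), tilted less than 0.06 rad, at rest and released (x of carrier in the frame of tray between -0.035 and 0.035 m and y of carrier in the frame of tray between -0.035 and 0.035 m and z of carrier in the frame of tray below 0.01 m and angle between carrier's own z axis and vertical below 0.06 rad and linear speed of carrier below 0.02 m/s and contact force between the fingers and carrier below 0.1 N); the robot touches nothing.
It fails at once if the lens holder is touched before the carrier has reached the end unit (while it is in the track short of x = 70 mm in the rail's frame) (contact force between the fingers and lens_holder above 0.5 N and x of carrier in the frame of rail between -0.2 and 0.07 m and z of carrier in the frame of rail below 0.02 m).
It fails at once if the carrier is tipped more than 0.35 rad (angle between carrier's own z axis and vertical above 0.35 rad).
It fails at once if a bystander is moved more than 20 mm (distance of any of clamp_fork, mirror_mount, ball_driver, lens_tube, spanner, post_base from where it was at the start of the episode above 0.02 m).
It also fails if it takes over 61 s, if anything falls off the work surface, if the arm or the gripper's body presses on something with over 40 N, if the wrist force passes 120 N, or if a joint passes its speed limit or range.

## Robot

A 6-joint arm with a two-finger parallel gripper is mounted at the origin on the work surface. World frame = base frame: x ahead of the robot, y to its left, z up, the work surface at z = 0. Lengths are in m, angles in degrees, forces in N, time in s.
With the tool pointing down it reaches from about 0.375 to 0.9 m from the base axis. Payload 3.1 kg.
Tool frame: the origin (TCP) lies on the centre line of the jaws, within the pads' length; the fingertips stand 8 mm ahead of it and the grasp point (between the pads) lies 11 mm behind it; y points along the fingers, x is the direction in which the jaws open and shut, and the axes are right-handed (so a half turn about y gives the same grasp; the last joint's range is limited). The gripper opens to 87 mm and grips with 3 to 60 N. Pads are 19 mm wide; open, the fingers measure 117 mm over their backs; the gripper's body (75 mm by 190 mm) begins 51 mm behind the grasp point.
Start: joints at [-80.758, 30.224, 82.088, -0, 67.689, -10.227], TCP at [0.208, -0.589, 0.231] pointing down, gripper open.
Joint ranges: [-176.69, 176.69], [-43.24, 126.21], [12.49, 139.97], [-82, 262], [0, 151.66], [-163.58, 163.58]. Speed limits (degrees/s): [159.86, 159.86, 180, 180, 180, 180].

## Interface

Orientations are given as a 3x3 rotation matrix whose columns are the frame's x, y, z axes.
In Python, from rig import read_state, imaging, job, spotter gives the robot as it stands.
- The arm moves only by the tool apply_moves, never from a script. Its argument "steps" is a list of rows, each an object of numbers: "x", "y", "z": the shift along the world's x, y, z in mm; "spin": the turn about the world's z in rad. In form: [{"x": .., "y": .., "z": .., "spin": ..}, ...]. A call has 1 to 12 rows; each row shifts and turns the pose as measured when the row begins; what a row does not reach is not made up. A row lasts 1/10 s, in which the tool goes at most 50 mm and 8.59 degrees, less where a joint would pass 70% of its speed; a pose out of reach is approached as far as the arm can. A call is refused whole if a number of a shift passes 50 or a number of a turn 0.15, either way. A call with a gripper value outside its range is refused whole. "grip" is the finger opening in mm, from 0 to 87, set as the call begins (left out, the last holds). The fingers move at their own pace and stop on an object; the grip force is fixed at half the most. Time passes only in rows, so rows that do not move let the fingers close. It gives the time, the measured TCP pose, the force and the opening at its end, in the units of the state.
- read_state(): the state, without advancing time (a new reading comes with each control period).
- imaging.capture(name): name is "scene" or "top" or "wrist"; returns the picture (480x640x3 uint8, red, green, blue); there is no depth.
- imaging.camera_params(name): a dict with "fov_y" (degrees; the focal length in pixels is half the picture's height over the tangent of half this angle, whatever the lens; pixels are square), "cx", "cy" (the principal point, pixels), "R" (3x3) and "t" (3): a world point X has camera coordinates R X + t. Camera axes: x right, y down, z forward; pixel columns grow to the right and rows downward; lengths in m; the calibration is good to about 2 mm. The wrist camera is an equidistant fisheye: a pixel r from the principal point sees the ray r / f radians off the axis. A picture is of the moment at which its call begins: read the wrist's pose just before it. camera_params takes no time and is no camera call; for the wrist camera it gives the pose at the moment of the call.
- job.hand_in(): hands the job in, once; it reports no verdict.
Trained networks look in the newest picture that a camera, given by its name, has taken for a name from the list of things; names that differ only in an ending like _2 or _b are one class to them, and where a whole thing is asked for, a point or a joint stands for the part that bears it (a point fixed in the world has none). Each returns a list of dicts, best first, with "score" (0 to 1); they miss things now and then, are a little off and sometimes report something else, mostly with a low value. They report only what shows in the picture. A call takes as long as a camera call. They do not tell look-alikes from the thing itself.
- spotter.cut_out(name, camera): "mask" (480x640 bool, what is visible of it) and "rect" ([left, top, width, height] in pixels, round what is visible of it).
The state is a dict: "time_s": time; "joint_positions": joint angles; "qvel": joint speeds; "tau": joint torques, N m; "position": TCP position; "tcp_rot": TCP orientation; "force": force on the tool from outside, world axes, zero at the start; "moment": the same for the moment, N m; "opening": opening from 0.0 (shut) to 1.0 (fully open).
Only numpy, scipy, OpenCV 4.12 (cv2) and the standard library are available. Lean on these libraries where they do the work, as an engineer would, in place of code of your own. Each camera call takes 0.05 s, during which the arm holds its last target.

## Working session

There is one attempt and no reset: what is moved stays moved. The work goes in short steps, Python scripts to look and compute and a tool call to move; the robot and the scene stay as the last step left them, time stands still between calls to the robot, and variables do not carry over. Pictures are saved under pics/ and viewed, and the job is handed in when it is done.

Besides the shell and the picture viewer there is one more tool, called after "Request:" as name([rows], argument=value, ...), one row to a line, values as JSON. apply_moves: Moves the arm, as the interface text tells. Its arguments: {"type":"object","properties":{"steps":{"type":"array"},"grip":{"type":"number"}},"required":["steps"]}

```bash
mkdir -p pics; ls
python3 - <<'E'
from rig import read_state, imaging
import cv2
for n in ["scene","top","wrist"]:
    im=imaging.capture(n); cv2.imwrite(f"pics/{n}0.png",im[:,:,::-1])
    p=imaging.camera_params(n); print(n,p)
s=read_state(); print(s)
E
```

```text
pics
scene {'fov_y': 49.227840883034276, 'cx': 319.0611696209211, 'cy': 235.12402183085396, 'R': array([[ 0.14866008,  0.98861876, -0.02308962],
       [ 0.54549776, -0.10145783, -0.83194862],
       [-0.82482263,  0.11108221, -0.55437205]]), 't': array([ 0.03263327, -0.2182535 ,  2.08718007])}
top {'fov_y': 49.697588266740944, 'cx': 327.49567022040816, 'cy': 231.0537186281567, 'R': array([[-0.01805249, -0.99977964, -0.01071336],
       [-0.99674764,  0.01883736, -0.07835372],
       [ 0.07853827,  0.00926404, -0.99686805]]), 't': array([-0.11237298,  0.52697084,  1.24998527])}
wrist {'fov_y': 65.70646984690485, 'cx': 327.15977873371725, 'cy': 234.8399153016811, 'R': array([[ 0.33214566, -0.94322583, -0.00207317],
       [-0.90828051, -0.32043129,  0.26898012],
       [-0.25437331, -0.08745756, -0.9631435 ]]), 't': array([-0.62338434, -0.03183444,  0.39061361])}
{'time_s': 0.15, 'joint_positions': array([-8.07588439e+01,  3.02685773e+01,  8.21404141e+01,  7.77560994e-04,
        6.76869025e+01, -1.02269207e+01]), 'qvel': array([ 0.00031857, -0.0365357 , -0.15493957,  0.0360763 , -0.02534233,
        0.10172542]), 'tau': array([ 7.09874130e-04, -4.40431130e+01, -1.76842028e+01,  6.33608457e-02,
        5.52656525e-02, -1.08049894e-04]), 'position': array([ 0.20824741, -0.58870875,  0.22977165]), 'tcp_rot': array([[ 3.33276523e-01, -2.56382091e-04,  9.42829090e-01],
       [-9.42827691e-01,  1.65395751e-03,  3.33276477e-01],
       [-1.64484537e-03, -9.99998599e-01,  3.09501071e-04]]), 'force': array([ 0.47195884,  0.27371085, -0.06884317]), 'moment': array([ 0.0289782 ,  0.02943783, -0.04059893]), 'opening': 0.9962730247433499}
```

View pics/scene0.png

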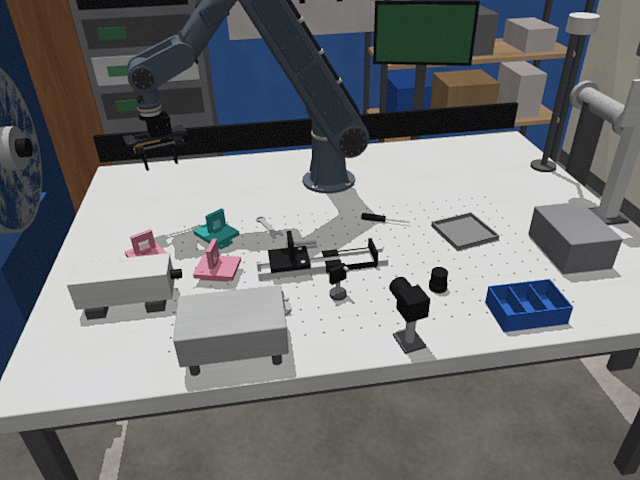

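View pics/top0.png

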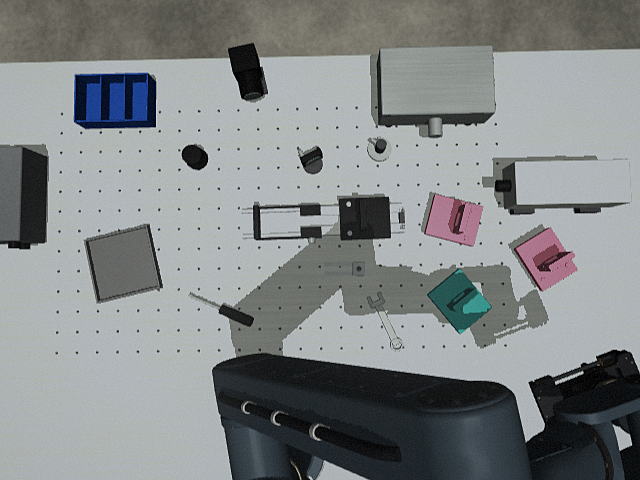

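View pics/wrist0.png

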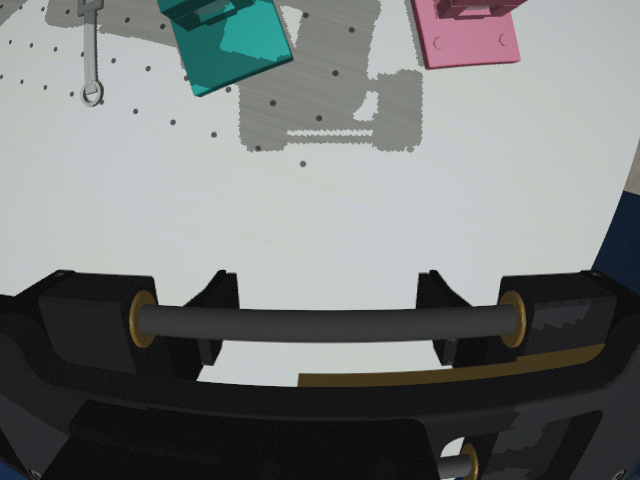

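Run:
```python
from rig import read_state, imaging, spotter
import cv2,numpy as np
im=imaging.capture("top")
cv2.imwrite("pics/top1.png",im[:,:,::-1]); 
c=im[130:280,230:430]; cv2.imwrite("pics/top1z.png",cv2.resize(c,None,fx=4,fy=4,interpolation=cv2.INTER_CUBIC)[:,:,::-1])
c=im[215:310,75:170]; cv2.imwrite("pics/top1t.png",cv2.resize(c,None,fx=6,fy=6,interpolation=cv2.INTER_CUBIC)[:,:,::-1])
for n in ["carrier","tray","lens_holder","rail"]:
    for r in spotter.cut_out(n,"top"): print(n,r["score"],r["rect"])
im=imaging.capture("scene")
cv2.imwrite("pics/scene1.png",im[:,:,::-1]); 
c=im[200:310,240:400]; cv2.imwrite("pics/scene1z.png",cv2.resize(c,None,fx=5,fy=5,interpolation=cv2.INTER_CUBIC)[:,:,::-1])
for n in ["carrier","tray","lens_holder"]:
    for r in spotter.cut_out(n,"scene"): print(n,r["score"],r["rect"])
```

```text
carrier 0.89 [431.8, 269.7, 60.5, 64.5]
carrier 0.84 [421.3, 195.4, 61.3, 50.2]
carrier 0.79 [514.7, 227.3, 62.4, 65.9]
carrier 0.64 [338.4, 197.1, 50.2, 42.3]
tray 0.64 [85.1, 227.1, 76.0, 74.8]
lens_holder 0.91 [454.0, 204.2, 14.7, 29.4]
lens_holder 0.73 [446.7, 288.7, 30.5, 21.8]
lens_holder 0.64 [539.7, 252.2, 34.7, 21.6]
lens_holder 0.6 [360.2, 197.6, 5.7, 35.4]
lens_holder 0.41 [340.7, 197.1, 52.1, 46.0]
rail 0.75 [239.3, 205.0, 164.4, 34.5]
carrier 0.82 [192.8, 204.9, 49.7, 44.7]
carrier 0.7 [193.5, 238.1, 43.5, 46.5]
carrier 0.64 [267.9, 229.4, 43.2, 41.6]
carrier 0.59 [125.0, 229.3, 42.8, 29.4]
tray 0.87 [428.4, 213.2, 72.8, 37.5]
tray 0.66 [267.1, 230.4, 48.6, 40.8]
lens_holder 0.92 [203.1, 207.8, 24.8, 24.3]
lens_holder 0.75 [130.2, 227.5, 26.1, 28.7]
lens_holder 0.68 [284.3, 230.2, 11.9, 30.8]
lens_holder 0.52 [205.4, 238.5, 15.5, 30.3]
```

View pics/top1z.png

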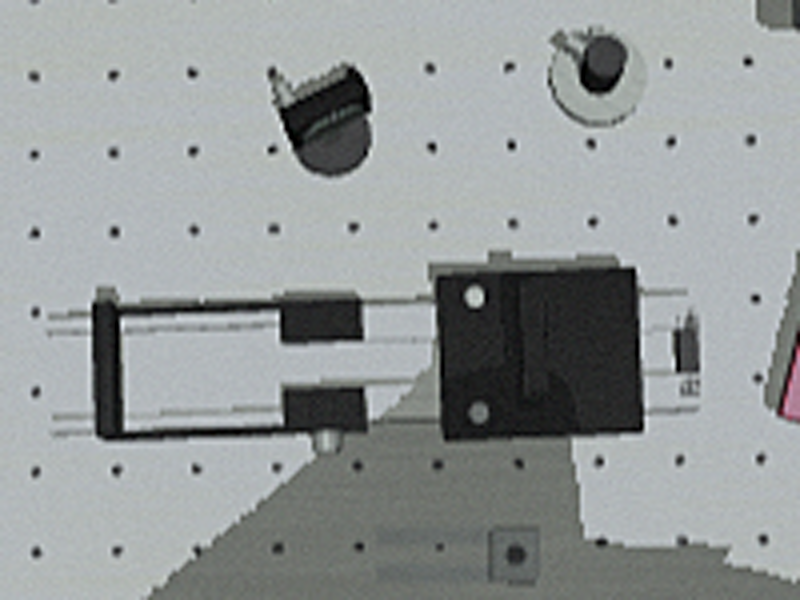

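View pics/top1t.png

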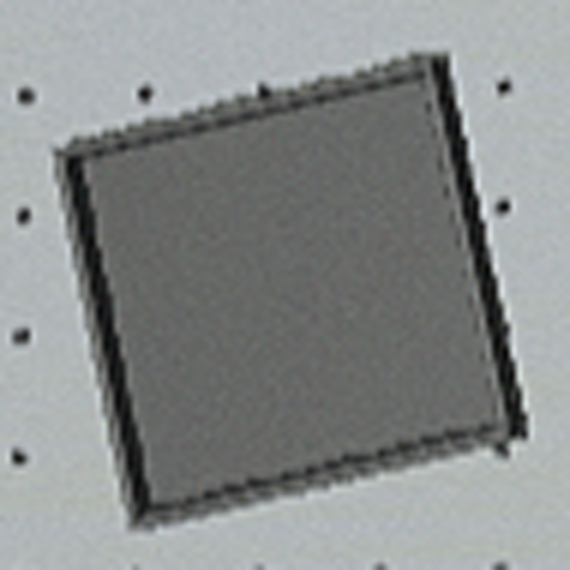

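View pics/scene1z.png

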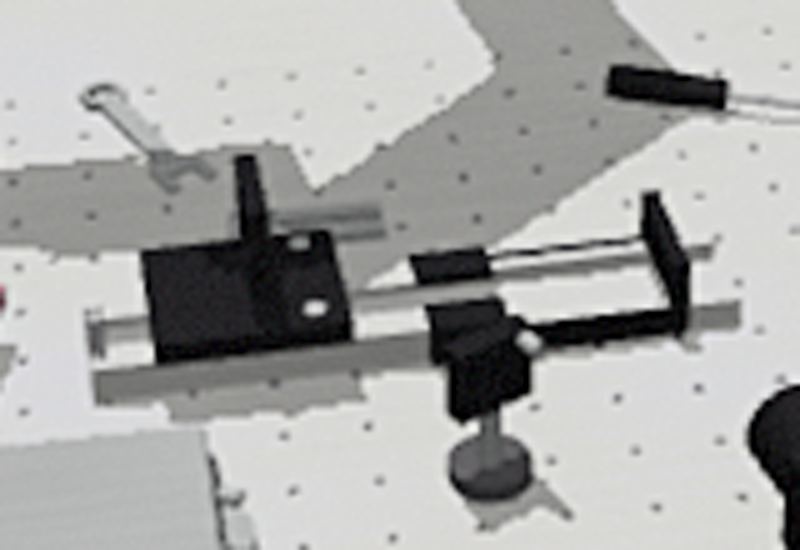

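```bash
cat > h.py <<'E'
import numpy as np
from rig import imaging
def ray(p,uv):
    f=240/np.tan(np.radians(p["fov_y"]/2)); d=np.array([(uv[0]-p["cx"])/f,(uv[1]-p["cy"])/f,1.0])
    R,t=p["R"],p["t"]; return -R.T@t, R.T@d
def onz(p,uv,z):
    C,d=ray(p,uv); return C+d*(z-C[2])/d[2]
def proj(p,X):
    f=240/np.tan(np.radians(p["fov_y"]/2)); c=p["R"]@np.asarray(X)+p["t"]; return c[:2]/c[2]*f+[p["cx"],p["cy"]]
E
python3 - <<'E'
from h import *
p=imaging.camera_params("top")
np.set_printoptions(precision=4,suppress=True)
z4=lambda a:(a[0]/4+230-.375,a[1]/4+130-.375)
z6=lambda a:(a[0]/6+75-.42,a[1]/6+215-.42)
print("plate z.05 (frontL? ...)")
C=[onz(p,z4(a),.05) for a in [(437,276),(635,268),(643,430),(445,439)]]
for c in C: print(c)
print("mean",np.mean(C,0),"sides",[np.linalg.norm(C[i]-C[i-1]) for i in range(4)])
print("tray")
T=[onz(p,z6(a),.02) for a in [(58,150),(432,58),(508,440),(135,525)]]
for c in T: print(c)
print(np.mean(T,0),[np.linalg.norm(T[i]-T[i-1]) for i in range(4)], np.degrees(np.arctan2(*(T[0]-T[1])[[0,1]])))
print("holder top bar z.122"); 
for a in [(520,275),(548,275),(548,398),(523,400)]: print(onz(p,z4(a),.122))
print("rail edges z .026");
for a in [(55,316),(688,292),(698,410),(52,433)]: print(onz(p,z4(a),.02))
print("stop z .056: ")
for a in [(93,305),(120,305),(120,437),(97,437)]: print(onz(p,z4(a),.056))
print("keepers z .029: ")
for a in [(282,300),(362,298),(366,428),(285,430)]: print(onz(p,z4(a),.029))
print("clamp", onz(p,z4((515,555)),.02),onz(p,z4((380,555)),.01))
print("mirror foot", onz(p,z4((335,150)),.0),"top",onz(p,z4((320,100)),.1))
print("post foot", onz(p,z4((597,80)),.0))
E
```

```text
plate z.05 (frontL? ...)
[ 0.6001 -0.1511  0.05  ]
[ 0.6026 -0.2701  0.05  ]
[ 0.5051 -0.2722  0.05  ]
[ 0.5019 -0.154   0.05  ]
mean [ 0.5524 -0.2119  0.05  ] sides [np.float64(0.09825294840694458), np.float64(0.11899048609100003), np.float64(0.09758169428365676), np.float64(0.11828227346990959)]
tray
[0.5151 0.4766 0.02  ]
[0.55   0.3231 0.02  ]
[0.3935 0.2906 0.02  ]
[0.3619 0.4423 0.02  ]
[0.4551 0.3832 0.02  ] [np.float64(0.15699850348399605), np.float64(0.15747576919691772), np.float64(0.15985567739706483), np.float64(0.15497017715440897)] -12.826473630996732
holder top bar z.122
[ 0.5896 -0.1971  0.122 ]
[ 0.5893 -0.2129  0.122 ]
[ 0.5195 -0.2112  0.122 ]
[ 0.5186 -0.1971  0.122 ]
rail edges z .026
[0.5841 0.0841 0.02  ]
[ 0.5914 -0.3055  0.02  ]
[ 0.5186 -0.3095  0.02  ]
[0.512  0.0863 0.02  ]
stop z .056: 
[0.5858 0.0551 0.056 ]
[0.5855 0.0389 0.056 ]
[0.5063 0.0395 0.056 ]
[0.5066 0.0533 0.056 ]
keepers z .029: 
[ 0.5902 -0.0564  0.029 ]
[ 0.5904 -0.1054  0.029 ]
[ 0.5108 -0.1064  0.029 ]
[ 0.5105 -0.0572  0.029 ]
clamp [ 0.4322 -0.1956  0.02  ] [ 0.4338 -0.1133  0.01  ]
mirror foot [ 0.6883 -0.0893  0.    ] top [ 0.6974 -0.0845  0.1   ]
post foot [ 0.7296 -0.255   0.    ]
```

Request:
apply_moves([
  {"x":34,"y":30,"z":0,"spin":0.125},
  {"x":34,"y":30,"z":0,"spin":0.125},
  {"x":34,"y":30,"z":0,"spin":0.125},
  {"x":34,"y":30,"z":0,"spin":0.125},
  {"x":34,"y":30,"z":0,"spin":0.125},
  {"x":34,"y":30,"z":0,"spin":0.125},
  {"x":34,"y":30,"z":0,"spin":0.125},
  {"x":34,"y":30,"z":0,"spin":0.125},
  {"x":34,"y":30,"z":0,"spin":0.125},
  {"x":34,"y":30,"z":0,"spin":0.125},
], grip=40)

```text
time_s: 1.6
position: [0.5546, -0.2843, 0.2321]
tcp_rot: [[0.998, 0.009, -0.057], [0.057, -0.004, 0.998], [0.008, -1.0, -0.005]]
force: [0.2, -0.7, -0.8]
opening: 0.461
```

Run:
```python
from rig import read_state, imaging, spotter
import cv2,numpy as np
im=imaging.capture("wrist"); cv2.imwrite("pics/w2.png",im[:,:,::-1])
p=imaging.camera_params("wrist"); print(-p["R"].T@p["t"], p["R"]); s=read_state(); print(s["position"],s["tcp_rot"],s["opening"],s["time_s"],s["joint_positions"])
im=imaging.capture("top")
c=im[130:280,230:430]; cv2.imwrite("pics/top2z.png",cv2.resize(c,None,fx=4,fy=4,interpolation=cv2.INTER_CUBIC)[:,:,::-1])
```

```text
[ 0.5526015  -0.20458768  0.38589293] [[ 0.99785846  0.06372655  0.01474545]
 [ 0.05736591 -0.96092218  0.27080938]
 [ 0.03142698 -0.26938354 -0.96252005]]
[ 0.56001755 -0.27867796  0.23237365] [[ 9.97784556e-01  1.44794875e-02 -6.49332310e-02]
 [ 6.49508339e-02 -7.48292229e-04  9.97888185e-01]
 [ 1.44003205e-02 -9.99894887e-01 -1.68708922e-03]] 0.4624368860394091 1.65 [-36.9015644   29.84652442  82.49026435   0.50400874  66.97481108
 -40.8196355 ]
```

View pics/w2.png

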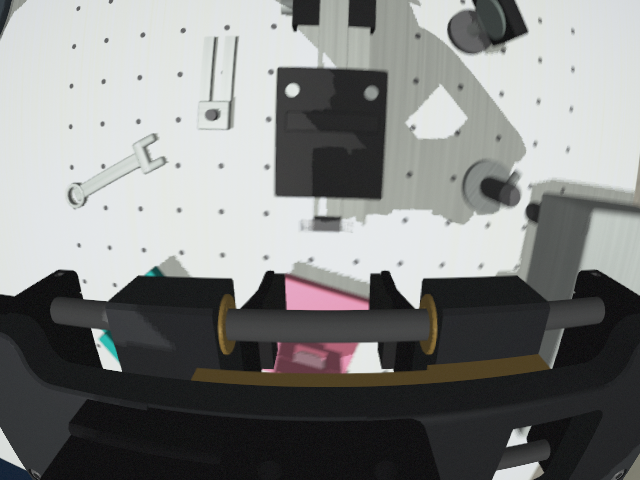

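View pics/top2z.png

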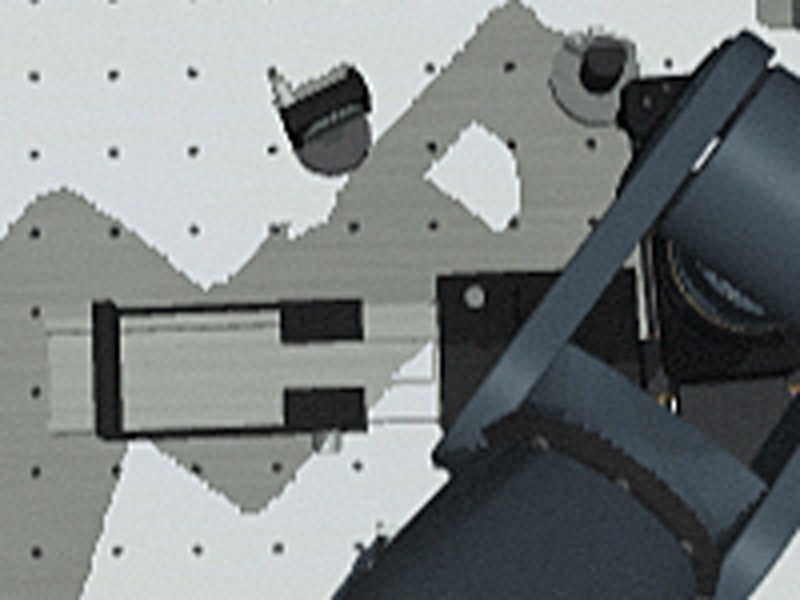

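```bash
cat >> h.py <<'E'
def wray(p,uv):
    f=240/np.tan(np.radians(p["fov_y"]/2)); dx,dy=uv[0]-p["cx"],uv[1]-p["cy"]; r=np.hypot(dx,dy); th=r/f
    d=np.array([np.sin(th)*dx/r,np.sin(th)*dy/r,np.cos(th)]); R,t=p["R"],p["t"]; return -R.T@t, R.T@d
def wonz(p,uv,z):
    C,d=wray(p,uv); return C+d*(z-C[2])/d[2]
E
python3 - <<'E'
from h import *
from rig import read_state
p={"fov_y":65.70646984690485,"cx":327.16,"cy":234.84,"R":np.array([[ 0.99785846,0.06372655,0.01474545],[ 0.05736591,-0.96092218,0.27080938],[ 0.03142698,-0.26938354,-0.96252005]])}
p["t"]=-p["R"]@np.array([0.5526015,-0.20458768,0.38589293])
for uv in [(276,67),(387,71),(383,198),(275,196)]: print(wonz(p,uv,.05))
print("cap",wonz(p,(303,218),.026),wonz(p,(353,230),.02))
s=read_state(); print(s["position"],np.degrees(np.arctan2(s["tcp_rot"][1,0],s["tcp_rot"][0,0])),s["time_s"])
E
```

```text
[ 0.50815372 -0.14625963  0.05      ]
[ 0.60741592 -0.14307086  0.05      ]
[ 0.61289601 -0.26017509  0.05      ]
[ 0.51332928 -0.26443351  0.05      ]
cap [ 0.53925646 -0.28938197  0.026     ] [ 0.59058276 -0.30028994  0.02      ]
[ 0.55723079 -0.28127264  0.23214414] 3.4031027547053085 1.7
```

Request:
apply_moves([
  {"x":-3,"y":-8,"z":-40,"spin":-0.04},
  {"x":0,"y":0,"z":-20,"spin":0},
  {"x":0,"y":0,"z":0,"spin":0},
  {"x":0,"y":0,"z":0,"spin":0},
])

```text
time_s: 2.1
position: [0.5556, -0.2896, 0.1724]
tcp_rot: [[1.0, 0.014, -0.019], [0.02, -0.007, 1.0], [0.013, -1.0, -0.008]]
force: [0.2, -1.1, -0.0]
opening: 0.462
```

Run:
```python
from h import *
from rig import read_state, imaging, spotter
import cv2,pickle
s=read_state(); p=imaging.camera_params("wrist"); im=imaging.capture("wrist"); cv2.imwrite("pics/w3.png",im[:,:,::-1])
pickle.dump(p,open("w3.pkl","wb"))
print(s["position"],np.degrees(np.arctan2(s["tcp_rot"][1,0],s["tcp_rot"][0,0])),s["time_s"])
for r in spotter.cut_out("carrier","wrist"): print(r["score"],r["rect"])
```

```text
[ 0.55559419 -0.28963297  0.17243098] 1.1232744909090895 2.1
0.82 [92.3, 328.4, 30.8, 44.3]
0.59 [254.4, 49.3, 140.3, 160.1]
0.58 [265.4, 297.7, 111.5, 76.8]
```

View pics/w3.png

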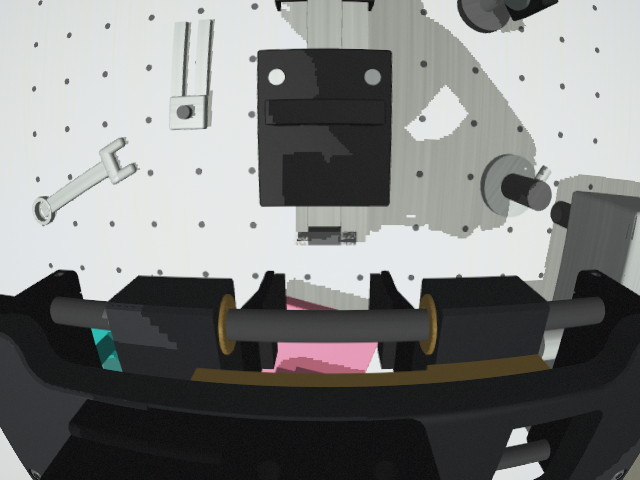

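Run:
```python
from h import *
import pickle
p=pickle.load(open("w3.pkl","rb"))
for uv in [(258,51),(391,50),(389,206),(260,206)]: print(wonz(p,uv,.05))
print("cap",wonz(p,(307,230),.026),wonz(p,(343,230),.026),wonz(p,(325,244),.01))
for uv in [(267,271),(284,271),(372,271),(388,271)]: print("tip",wonz(p,uv,.164))
```

```text
[ 0.50354373 -0.15378611  0.05      ]
[ 0.60138406 -0.15113488  0.05      ]
[ 0.60381306 -0.26993535  0.05      ]
[ 0.50531689 -0.27143216  0.05      ]
cap [ 0.54046833 -0.29650528  0.026     ] [ 0.57057003 -0.29606659  0.026     ] [ 0.55593469 -0.31358186  0.01      ]
tip [ 0.52681354 -0.27886937  0.164     ]
tip [ 0.53487688 -0.27868712  0.164     ]
tip [ 0.57616089 -0.27816014  0.164     ]
tip [ 0.58382362 -0.27813666  0.164     ]
```

Request:
apply_moves([
  {"x":-1,"y":0,"z":-40,"spin":0},
  {"x":0,"y":0,"z":-40,"spin":0},
  {"x":0,"y":0,"z":-35,"spin":0},
  {"x":0,"y":0,"z":-8,"spin":0},
  {"x":0,"y":0,"z":0,"spin":0},
])

```text
time_s: 2.7
position: [0.5599, -0.2961, 0.0564]
tcp_rot: [[0.999, 0.031, -0.016], [0.017, -0.021, 1.0], [0.031, -0.999, -0.022]]
force: [0.3, -0.6, 0.3]
opening: 0.46
```

Request:
apply_moves([
  {"x":0,"y":0,"z":0,"spin":0},
  {"x":0,"y":0,"z":0,"spin":0},
])

```text
time_s: 2.9
position: [0.5617, -0.2978, 0.0599]
tcp_rot: [[0.999, 0.035, -0.016], [0.017, -0.025, 1.0], [0.035, -0.999, -0.025]]
force: [0.0, -0.5, 0.8]
opening: 0.46
```

Request:
apply_moves([
  {"x":0,"y":0,"z":0,"spin":0},
])

```text
time_s: 3.0
position: [0.5627, -0.2986, 0.0618]
tcp_rot: [[0.999, 0.038, -0.016], [0.017, -0.027, 1.0], [0.038, -0.999, -0.027]]
force: [-0.3, -1.0, 0.3]
opening: 0.463
```

Run:
```python
from h import *
from rig import read_state
for i in range(3):
    s=read_state(); print(s["time_s"],s["position"],s["joint_positions"],s["qvel"],s["tau"],s["force"]); imaging.capture("wrist")
```

```text
3.0 [ 0.56268523 -0.29855202  0.06180945] [-38.04878476  42.73165958  89.33996483   0.18855153  45.26768401
 -39.11310032] [ 0.04826337 -1.35855898 -0.69079211 -0.03029051  0.45717435 -0.07708299] [-4.02572751e-02 -4.70942259e+01 -1.19161955e+01  3.08772305e-02
 -8.40766844e-02  1.70008854e-03] [-0.31744711 -0.98321751  0.29051114]
3.05 [ 0.56291    -0.29864456  0.06199964] [-38.04311537  42.71881078  89.32831506   0.18956574  45.25486276
 -39.11158798] [ 0.02324704  0.51350175  0.07267558 -0.01548403 -0.34300452 -0.07308984] [ 5.82786088e-03 -4.64875960e+01 -1.14748281e+01  3.05740221e-02
 -1.13259471e-02  8.71836182e-04] [ 0.62326232 -0.00527759 -0.27374694]
3.1 [ 0.56267337 -0.29844447  0.06160443] [-38.04217314  42.74745008  89.34922237   0.18997967  45.24841505
 -39.11385473] [-0.07402787  0.60994112  0.44756088 -0.07186466  0.06948018  0.05604649] [-5.74835329e-03 -4.73896444e+01 -1.19340956e+01  3.21563124e-02
 -7.19136698e-02  1.76470985e-03] [ 0.27948569 -0.03487284 -0.12045777]
```

Request:
apply_moves([
  {"x":-9,"y":9,"z":-10,"spin":0},
  {"x":-1,"y":1,"z":-10,"spin":0},
])

```text
time_s: 3.35
position: [0.5538, -0.2892, 0.0431]
tcp_rot: [[0.999, 0.041, -0.016], [0.017, -0.029, 0.999], [0.041, -0.999, -0.03]]
force: [-0.5, 0.8, -0.0]
opening: 0.46
```

Request:
apply_moves([
  {"x":-1,"y":10,"z":0,"spin":0},
  {"x":-1.3,"y":15,"z":-1.5,"spin":0},
  {"x":-1.3,"y":15,"z":-1.5,"spin":0},
  {"x":-1.3,"y":18,"z":-1.5,"spin":0},
])

```text
time_s: 3.75
position: [0.555, -0.2418, 0.0423]
tcp_rot: [[0.998, 0.056, -0.018], [0.021, -0.052, 0.998], [0.055, -0.997, -0.053]]
force: [-4.0, -9.1, 4.8]
opening: 0.462
```

Request:
apply_moves([
  {"x":-2,"y":24,"z":-2,"spin":0},
  {"x":-2,"y":24,"z":-2,"spin":0},
  {"x":-2,"y":24,"z":-2,"spin":0},
  {"x":-2,"y":24,"z":-2,"spin":0},
])

```text
time_s: 4.15
position: [0.5539, -0.1583, 0.0422]
tcp_rot: [[0.997, 0.074, -0.025], [0.031, -0.08, 0.996], [0.072, -0.994, -0.082]]
force: [-2.6, -10.9, 5.9]
opening: 0.458
```

Request:
apply_moves([
  {"x":-2.5,"y":25,"z":-2,"spin":-0.01},
  {"x":-2.5,"y":22,"z":-2,"spin":-0.01},
])

```text
time_s: 4.35
position: [0.5528, -0.1153, 0.0422]
tcp_rot: [[0.997, 0.082, -0.009], [0.016, -0.092, 0.996], [0.081, -0.992, -0.093]]
force: [-0.8, -10.9, 7.9]
opening: 0.458
```

Run:
```python
from h import *
from rig import read_state
import cv2
im=imaging.capture("top")
s=read_state(); print(s["position"],s["force"],s["time_s"],s["joint_positions"])
cv2.imwrite("pics/top4.png",im[:,:,::-1])
c=im[130:280,230:430]; cv2.imwrite("pics/top4z.png",cv2.resize(c,None,fx=4,fy=4,interpolation=cv2.INTER_CUBIC)[:,:,::-1])
im=imaging.capture("scene"); c=im[200:310,240:400]; cv2.imwrite("pics/scene4z.png",cv2.resize(c,None,fx=5,fy=5,interpolation=cv2.INTER_CUBIC)[:,:,::-1])
```

```text
[ 0.55106616 -0.11124548  0.04155624] [-0.71689423  2.18519425 -0.37147475] 4.4 [-21.13936552  40.65645558 103.09366047  -6.12504041  30.3229824
 -16.69806564]
```

View pics/top4z.png

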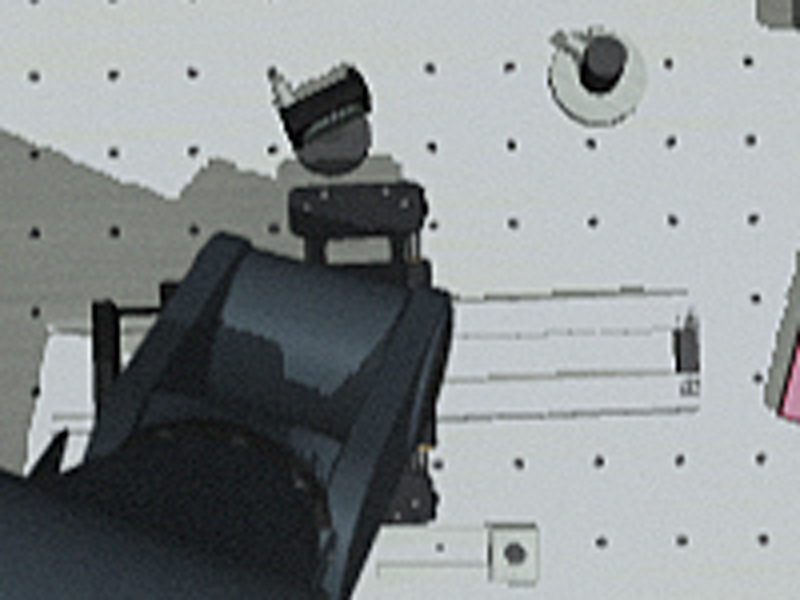

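View pics/scene4z.png

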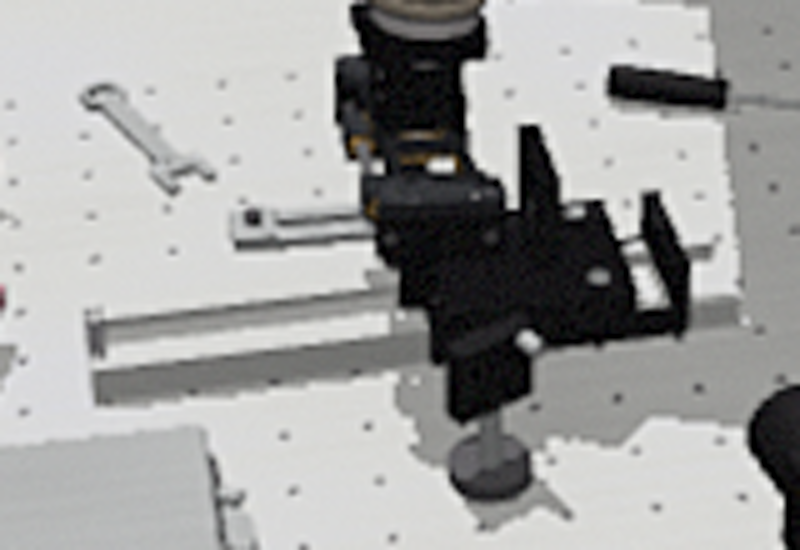

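Request:
apply_moves([
  {"x":-1,"y":11,"z":-1,"spin":0},
  {"x":-1,"y":8,"z":-1,"spin":0},
])

```text
time_s: 4.65
position: [0.5511, -0.0949, 0.0407]
tcp_rot: [[0.997, 0.083, -0.012], [0.019, -0.092, 0.996], [0.081, -0.992, -0.093]]
force: [-0.8, -8.8, 5.9]
opening: 0.461
```

Request:
apply_moves([
  {"x":-1,"y":6,"z":-1,"spin":0},
  {"x":-1,"y":5,"z":-1,"spin":0},
])

```text
time_s: 4.85
position: [0.5514, -0.0878, 0.0407]
tcp_rot: [[0.996, 0.087, -0.016], [0.025, -0.099, 0.995], [0.085, -0.991, -0.101]]
force: [-4.7, -21.5, 5.1]
opening: 0.465
```

Request:
apply_moves([
  {"x":-1,"y":5,"z":-1,"spin":0},
])

```text
time_s: 4.95
position: [0.5514, -0.0876, 0.0409]
tcp_rot: [[0.996, 0.088, -0.021], [0.03, -0.106, 0.994], [0.086, -0.99, -0.108]]
force: [-6.4, -31.0, 3.2]
opening: 0.46
```

Request:
apply_moves([
  {"x":-1,"y":-20,"z":0,"spin":0},
  {"x":0,"y":-10,"z":45,"spin":0},
  {"x":0,"y":0,"z":48,"spin":-0.05},
  {"x":0,"y":0,"z":48,"spin":-0.1},
  {"x":0,"y":0,"z":20,"spin":-0.14},
  {"x":-2,"y":0,"z":-2,"spin":-0.14},
  {"x":-2,"y":0,"z":-2,"spin":-0.14},
  {"x":-2,"y":0,"z":-2,"spin":-0.14},
  {"x":-2,"y":0,"z":-2,"spin":-0.14},
  {"x":-2,"y":0,"z":-2,"spin":-0.14},
], grip=80)

```text
time_s: 5.95
position: [0.5379, -0.117, 0.1944]
tcp_rot: [[0.532, -0.037, 0.846], [-0.843, -0.116, 0.525], [0.078, -0.993, -0.093]]
force: [0.3, -0.3, 0.1]
opening: 0.921
```

```bash
cat > st.py <<'E'
from rig import read_state
import numpy as np
s=read_state(); R=s["tcp_rot"]; a=R[:,1]
print(s["time_s"],"pos",s["position"].round(4),"A",np.degrees(np.arctan2(R[1,0],R[0,0])).round(2),"tilt",a[:2].round(4),"az",np.degrees(np.arctan2(a[1],a[0])).round(1),"q",s["joint_positions"].round(1),"F",s["force"].round(1),"op",s["opening"].round(3))
E
python3 st.py
python3 - <<'E'
from rig import imaging
import cv2
im=imaging.capture("top"); c=im[130:280,230:430]; cv2.imwrite("pics/top5z.png",cv2.resize(c,None,fx=4,fy=4,interpolation=cv2.INTER_CUBIC)[:,:,::-1])
im=imaging.capture("scene"); c=im[180:310,240:400]; cv2.imwrite("pics/scene5z.png",cv2.resize(c,None,fx=4.5,fy=4.5,interpolation=cv2.INTER_CUBIC)[:,:,::-1])
E
```

```text
Traceback (most recent call last):
  File "st.py", line 4, in <module>
    print(s["time_s"],"pos",s["position"].round(4),"A",np.degrees(np.arctan2(R[1,0],R[0,0])).round(2),"tilt",a[:2].round(4),"az",np.degrees(np.arctan2(a[1],a[0])).round(1),"q",s["joint_positions"].round(1),"F",s["force"].round(1),"op",s["opening"].round(3))
                                                                                                                                                                                                                                           ^^^^^^^^^^^^^^^^^^
AttributeError: 'float' object has no attribute 'round'
```

View pics/top5z.png

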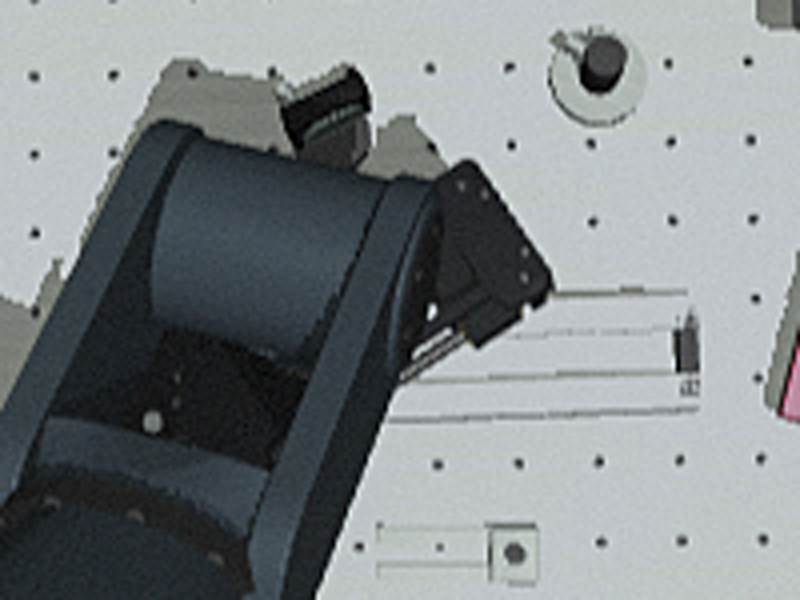

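View pics/scene5z.png

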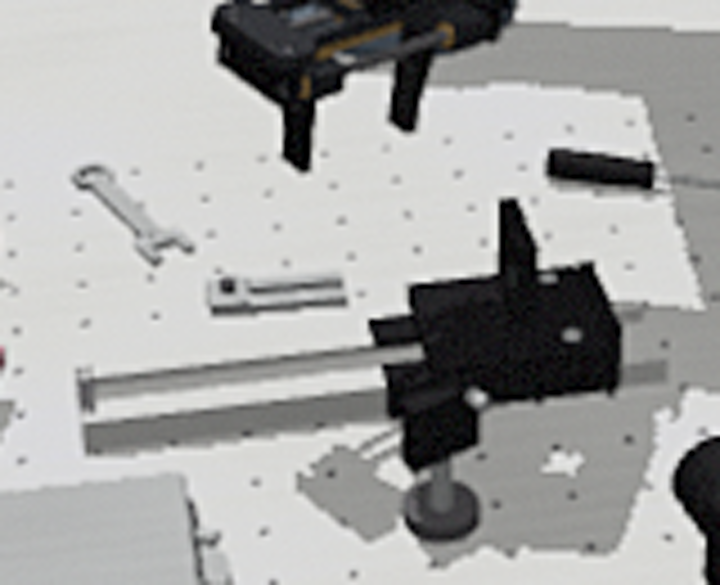

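```bash
sed -i 's/,"op".*/)/' st.py; python3 st.py
```

```text
6.05 pos [ 0.538  -0.1172  0.1941] A -57.38 tilt [-0.0373 -0.1159] az -107.9 q [-20.1  27.7  94.5  -8.3  57.8  41.9] F [-0.4 -0.2  0.2]
```

Request:
apply_moves([
  {"x":0,"y":0,"z":0,"spin":-0.145},
  {"x":0,"y":0,"z":0,"spin":-0.145},
  {"x":0,"y":0,"z":0,"spin":-0.145},
  {"x":0,"y":0,"z":0,"spin":-0.145},
  {"x":0,"y":0,"z":0,"spin":-0.145},
  {"x":0,"y":0,"z":0,"spin":-0.145},
  {"x":0,"y":0,"z":0,"spin":-0.145},
  {"x":0,"y":0,"z":0,"spin":-0.145},
])

```text
time_s: 6.85
position: [0.5368, -0.1137, 0.1924]
tcp_rot: [[-0.569, -0.12, 0.813], [-0.819, -0.002, -0.574], [0.07, -0.993, -0.098]]
force: [-0.5, -0.1, -0.7]
opening: 0.92
```

```bash
python3 st.py
```

```text
6.85 pos [ 0.5368 -0.1137  0.1924] A -124.81 tilt [-0.1202 -0.0015] az -179.3 q [-22.2  29.9  90.5  -2.9  66.  104.2] F [-0.5 -0.1 -0.7]
```

Request:
apply_moves([
  {"x":0,"y":0,"z":0,"spin":0},
  {"x":0,"y":0,"z":0,"spin":0},
  {"x":0,"y":0,"z":0,"spin":0},
  {"x":0,"y":0,"z":0,"spin":0},
  {"x":0,"y":0,"z":0,"spin":0},
  {"x":0,"y":0,"z":0,"spin":0},
])

```text
time_s: 7.45
position: [0.5364, -0.113, 0.192]
tcp_rot: [[-0.557, -0.12, 0.822], [-0.828, -0.001, -0.561], [0.068, -0.993, -0.099]]
force: [0.0, -0.8, 1.4]
opening: 0.922
```

```bash
python3 st.py
```

```text
7.45 pos [ 0.5364 -0.113   0.192 ] A -123.94 tilt [-0.1204 -0.001 ] az -179.5 q [-22.1  29.9  90.6  -2.9  66.  103.4] F [ 0.  -0.8  1.4]
```

Request:
apply_moves([
  {"x":0,"y":0,"z":-45,"spin":0},
  {"x":0,"y":0,"z":-45,"spin":0},
  {"x":0,"y":0,"z":-15,"spin":0},
])

```text
time_s: 7.75
position: [0.5406, -0.1143, 0.0884]
tcp_rot: [[-0.556, -0.108, 0.824], [-0.829, -0.006, -0.56], [0.065, -0.994, -0.086]]
force: [-0.5, -0.6, -0.6]
opening: 0.921
```

```bash
python3 st.py
```

```text
7.75 pos [ 0.5406 -0.1143  0.0884] A -123.85 tilt [-0.1076 -0.0063] az -176.6 q [-22.1  38.4  94.8  -3.3  52.5 104.1] F [-0.5 -0.6 -0.6]
```

Request:
apply_moves([
  {"x":0,"y":0,"z":0,"spin":0},
  {"x":0,"y":0,"z":0,"spin":0},
  {"x":0,"y":0,"z":0,"spin":0},
  {"x":0,"y":0,"z":0,"spin":0},
])

```text
time_s: 8.15
position: [0.5404, -0.1141, 0.0881]
tcp_rot: [[-0.555, -0.109, 0.825], [-0.83, -0.006, -0.558], [0.066, -0.994, -0.088]]
force: [0.3, 0.5, -0.5]
opening: 0.92
```

```bash
python3 st.py
```

```text
8.15 pos [ 0.5404 -0.1141  0.0881] A -123.76 tilt [-0.1094 -0.0057] az -177.0 q [-22.1  38.4  94.7  -3.3  52.6 104. ] F [ 0.3  0.5 -0.5]
```

Request:
apply_moves([
  {"x":0,"y":0,"z":25,"spin":0},
  {"x":0,"y":0,"z":25,"spin":0},
  {"x":0,"y":0,"z":25,"spin":0},
  {"x":0,"y":0,"z":25,"spin":0},
  {"x":0,"y":0,"z":0,"spin":0},
  {"x":0,"y":0,"z":0,"spin":0},
])

```text
time_s: 8.75
position: [0.5425, -0.1148, 0.1978]
tcp_rot: [[-0.555, -0.099, 0.826], [-0.83, -0.01, -0.558], [0.063, -0.995, -0.076]]
force: [0.1, -0.4, 0.2]
opening: 0.918
```

```bash
python3 st.py
```

```text
8.75 pos [ 0.5425 -0.1148  0.1978] A -123.77 tilt [-0.0987 -0.0099] az -174.2 q [-22.   29.3  90.3  -2.9  65.4 103.2] F [ 0.1 -0.4  0.2]
```

Request:
apply_moves([
  {"x":0,"y":0,"z":-30,"spin":-0.145},
  {"x":0,"y":0,"z":-40,"spin":-0.145},
  {"x":-3,"y":0,"z":-35,"spin":-0.145},
  {"x":-3,"y":0,"z":25,"spin":0},
  {"x":0,"y":0,"z":25,"spin":0},
  {"x":0,"y":0,"z":25,"spin":0},
  {"x":0,"y":0,"z":25,"spin":0},
  {"x":-3,"y":0,"z":-40,"spin":0},
  {"x":-3,"y":0,"z":-40,"spin":0},
  {"x":0,"y":0,"z":-15,"spin":0},
  {"x":0,"y":0,"z":25,"spin":0},
  {"x":0,"y":0,"z":25,"spin":0},
])

```text
time_s: 9.95
position: [0.5206, -0.1111, 0.1268]
tcp_rot: [[-0.86, -0.124, 0.495], [-0.503, 0.044, -0.863], [0.085, -0.991, -0.1]]
force: [-0.5, -1.0, 0.5]
opening: 0.92
```

```bash
python3 st.py
```

```text
9.95 pos [ 0.5206 -0.1111  0.1268] A -149.66 tilt [-0.124   0.0437] az 160.6 q [-23.8  34.3  95.3  -0.7  57.8 126.5] F [-0.5 -1.   0.5]
```

Request:
apply_moves([
  {"x":10,"y":0,"z":40,"spin":0},
  {"x":25,"y":0,"z":20,"spin":0},
  {"x":25,"y":0,"z":0,"spin":0},
  {"x":25,"y":0,"z":0,"spin":0},
])

```text
time_s: 10.35
position: [0.6025, -0.1098, 0.1874]
tcp_rot: [[-0.86, -0.133, 0.493], [-0.502, 0.047, -0.864], [0.091, -0.99, -0.107]]
force: [0.2, -0.2, -0.8]
opening: 0.917
```

```bash
python3 st.py
```

```text
10.35 pos [ 0.6025 -0.1098  0.1874] A -149.72 tilt [-0.1327  0.0473] az 160.4 q [-20.7  35.4  80.2  -0.2  72.5 129.4] F [ 0.2 -0.2 -0.8]
```

Request:
apply_moves([
  {"x":0,"y":0,"z":0,"spin":0},
  {"x":0,"y":0,"z":0,"spin":0},
  {"x":0,"y":0,"z":0,"spin":0},
])

```text
time_s: 10.65
position: [0.6029, -0.1094, 0.1844]
tcp_rot: [[-0.859, -0.135, 0.493], [-0.503, 0.048, -0.863], [0.093, -0.99, -0.109]]
force: [-0.9, -0.2, 0.2]
opening: 0.92
```

```bash
python3 st.py
```

```text
10.65 pos [ 0.6029 -0.1094  0.1844] A -149.65 tilt [-0.1351  0.048 ] az 160.4 q [-20.6  35.6  80.2  -0.2  72.4 129.4] F [-0.9 -0.2  0.2]
```

Request:
apply_moves([
  {"x":-20,"y":0,"z":0,"spin":0},
  {"x":-20,"y":0,"z":0,"spin":0},
  {"x":-20,"y":0,"z":0,"spin":0},
  {"x":-20,"y":0,"z":0,"spin":0},
])

```text
time_s: 11.05
position: [0.5168, -0.1085, 0.1817]
tcp_rot: [[-0.859, -0.141, 0.493], [-0.503, 0.05, -0.863], [0.097, -0.989, -0.114]]
force: [-0.9, -1.1, -0.4]
opening: 0.921
```

```bash
python3 st.py
```

```text
11.05 pos [ 0.5168 -0.1085  0.1817] A -149.62 tilt [-0.1411  0.0502] az 160.4 q [-23.6  30.   92.8  -0.7  65.9 126.6] F [-0.9 -1.1 -0.4]
```

Request:
apply_moves([
  {"x":0,"y":0,"z":-20,"spin":0},
  {"x":0,"y":0,"z":-20,"spin":0},
  {"x":0,"y":0,"z":-20,"spin":0},
  {"x":0,"y":0,"z":-20,"spin":0},
])

```text
time_s: 11.45
position: [0.5089, -0.1076, 0.102]
tcp_rot: [[-0.86, -0.144, 0.49], [-0.501, 0.051, -0.864], [0.1, -0.988, -0.116]]
force: [-0.3, -0.5, 0.4]
opening: 0.916
```

```bash
python3 st.py
```

```text
11.45 pos [ 0.5089 -0.1076  0.102 ] A -149.75 tilt [-0.1442  0.0511] az 160.5 q [-23.9  36.3  97.1  -0.8  55.4 126.7] F [-0.3 -0.5  0.4]
```

Request:
apply_moves([
  {"x":20,"y":0,"z":0,"spin":0},
  {"x":20,"y":0,"z":0,"spin":0},
])

```text
time_s: 11.65
position: [0.5412, -0.1056, 0.0985]
tcp_rot: [[-0.859, -0.159, 0.487], [-0.5, 0.057, -0.864], [0.109, -0.986, -0.128]]
force: [0.1, 0.5, 0.3]
opening: 0.916
```

```bash
python3 st.py
```

```text
11.65 pos [ 0.5412 -0.1056  0.0985] A -149.8 tilt [-0.1588  0.0571] az 160.2 q [-22.4  38.7  91.9  -0.5  59.1 128.1] F [0.1 0.5 0.3]
```

Request:
apply_moves([
  {"x":0,"y":0,"z":20,"spin":0},
  {"x":0,"y":0,"z":20,"spin":0},
  {"x":0,"y":0,"z":20,"spin":0},
  {"x":0,"y":0,"z":20,"spin":0},
])

```text
time_s: 12.05
position: [0.5351, -0.1039, 0.1754]
tcp_rot: [[-0.858, -0.173, 0.484], [-0.5, 0.063, -0.864], [0.119, -0.983, -0.14]]
force: [0.7, -0.3, -0.8]
opening: 0.92
```

```bash
python3 st.py
```

```text
12.05 pos [ 0.5351 -0.1039  0.1754] A -149.77 tilt [-0.1731  0.0629] az 160.0 q [-22.5  32.4  89.2  -0.5  68.9 128. ] F [ 0.7 -0.3 -0.8]
```

Request:
apply_moves([
  {"x":0,"y":0,"z":5,"spin":0.145},
  {"x":0,"y":0,"z":5,"spin":0.145},
  {"x":0,"y":0,"z":5,"spin":0.145},
  {"x":0,"y":0,"z":5,"spin":0.145},
])

```text
time_s: 12.45
position: [0.5303, -0.1047, 0.1976]
tcp_rot: [[-0.427, -0.181, 0.886], [-0.896, -0.045, -0.442], [0.12, -0.982, -0.143]]
force: [-0.1, -0.4, -0.5]
opening: 0.918
```

```bash
cat >> st.py <<'E'
print("tool-frame tilt x,z",R[2,0].round(4),R[2,2].round(4))
E
python3 st.py
```

```text
12.45 pos [ 0.5303 -0.1047  0.1976] A -115.49 tilt [-0.1813 -0.0448] az -166.1 q [-19.7  30.3  89.3  -6.3  69.6  99. ] F [-0.1 -0.4 -0.5]
tool-frame tilt x,z 0.1197 -0.1434
```

Request:
apply_moves([
  {"x":0,"y":0,"z":5,"spin":0.145},
  {"x":0,"y":0,"z":5,"spin":0.145},
  {"x":0,"y":0,"z":5,"spin":0.145},
  {"x":0,"y":0,"z":5,"spin":0.145},
])

```text
time_s: 12.85
position: [0.5241, -0.1039, 0.2167]
tcp_rot: [[0.155, -0.133, 0.979], [-0.981, -0.139, 0.136], [0.118, -0.981, -0.152]]
force: [1.0, -1.0, 0.7]
opening: 0.917
```

```bash
python3 st.py
```

```text
12.85 pos [ 0.5241 -0.1039  0.2167] A -81.05 tilt [-0.1332 -0.1391] az -133.8 q [-17.6  27.1  91.7 -10.9  66.5  68.8] F [ 1.  -1.   0.7]
tool-frame tilt x,z 0.118 -0.1522
```

Request:
apply_moves([
  {"x":0,"y":0,"z":0,"spin":0.145},
  {"x":0,"y":0,"z":0,"spin":0.145},
  {"x":0,"y":0,"z":0,"spin":0.145},
  {"x":0,"y":0,"z":0,"spin":0.145},
])

```text
time_s: 13.25
position: [0.518, -0.1028, 0.2157]
tcp_rot: [[0.682, -0.039, 0.73], [-0.722, -0.19, 0.665], [0.113, -0.981, -0.157]]
force: [-0.9, -0.4, -0.6]
opening: 0.92
```

```bash
python3 st.py
```

```text
13.25 pos [ 0.518  -0.1028  0.2157] A -46.63 tilt [-0.0385 -0.19  ] az -101.5 q [-17.1  24.6  96.8 -13.1  58.2  37. ] F [-0.9 -0.4 -0.6]
tool-frame tilt x,z 0.1131 -0.1574
```

Request:
apply_moves([
  {"x":-2,"y":30,"z":0,"spin":0.148},
  {"x":-2,"y":30,"z":0,"spin":0.148},
  {"x":-2,"y":30,"z":0,"spin":0.148},
  {"x":-2,"y":30,"z":0,"spin":0.148},
  {"x":-2,"y":30,"z":0,"spin":0.148},
  {"x":-2,"y":30,"z":0,"spin":0.148},
  {"x":-2,"y":30,"z":0,"spin":0.148},
  {"x":-2,"y":30,"z":0,"spin":0.148},
  {"x":-2,"y":30,"z":0,"spin":0.148},
  {"x":-2,"y":30,"z":0,"spin":0.148},
  {"x":-2,"y":30,"z":0,"spin":0.148},
  {"x":-2,"y":30,"z":0,"spin":0.148},
], grip=0)

```text
time_s: 14.45
position: [0.4715, 0.2626, 0.2103]
tcp_rot: [[0.55, 0.18, -0.816], [0.83, -0.012, 0.557], [0.091, -0.984, -0.157]]
force: [-0.8, -0.3, -0.5]
opening: 0.012
```

```bash
python3 st.py
```

```text
14.45 pos [0.4715 0.2626 0.2103] A 56.49 tilt [ 0.1804 -0.0122] az -3.9 q [ 19.6  22.4 102.   -5.7  46.2 -32.9] F [-0.8 -0.3 -0.5]
tool-frame tilt x,z 0.0905 -0.1565
```

Request:
apply_moves([
  {"x":1,"y":0,"z":0,"spin":0.148},
  {"x":1,"y":0,"z":0,"spin":0.148},
  {"x":1,"y":0,"z":0,"spin":0.148},
  {"x":1,"y":0,"z":0,"spin":0.148},
  {"x":1,"y":0,"z":0,"spin":0.148},
  {"x":1,"y":0,"z":0,"spin":0.148},
  {"x":1,"y":0,"z":0,"spin":0.148},
  {"x":1,"y":0,"z":0,"spin":0.148},
  {"x":1,"y":0,"z":0,"spin":0.148},
  {"x":1,"y":0,"z":0,"spin":0.148},
  {"x":1,"y":0,"z":0,"spin":0.148},
  {"x":1,"y":0,"z":0,"spin":0.148},
])

```text
time_s: 15.65
position: [0.4623, 0.2579, 0.2044]
tcp_rot: [[-0.932, -0.04, -0.359], [0.349, 0.16, -0.923], [0.094, -0.986, -0.135]]
force: [-0.5, 0.3, 0.2]
opening: 0.001
```

```bash
python3 st.py
```

```text
15.65 pos [0.4623 0.2579 0.2044] A 159.47 tilt [-0.0401  0.1596] az 104.1 q [  11.6   24.5   99.1   11.3   57.4 -153.7] F [-0.5  0.3  0.2]
tool-frame tilt x,z 0.0944 -0.1348
```

Request:
apply_moves([
  {"x":5,"y":0,"z":-45,"spin":0},
  {"x":5,"y":0,"z":-45,"spin":0},
  {"x":5,"y":0,"z":-45,"spin":0},
  {"x":5,"y":0,"z":-30,"spin":0},
])

```text
time_s: 16.05
position: [0.4834, 0.2564, 0.0398]
tcp_rot: [[-0.934, -0.029, -0.357], [0.348, 0.161, -0.924], [0.084, -0.987, -0.14]]
force: [-0.6, -0.9, 0.3]
opening: 0.008
```

```bash
python3 st.py
```

```text
16.05 pos [0.4834 0.2564 0.0398] A 159.57 tilt [-0.0289  0.1609] az 100.2 q [  11.    41.   103.2   15.9   36.7 -161.1] F [-0.6 -0.9  0.3]
tool-frame tilt x,z 0.0841 -0.1402
```

Request:
apply_moves([
  {"x":0,"y":0,"z":0,"spin":-0.14},
  {"x":0,"y":0,"z":-10,"spin":-0.14},
  {"x":0,"y":0,"z":-10,"spin":-0.1},
])

```text
time_s: 16.35
position: [0.4784, 0.2536, 0.0139]
tcp_rot: [[-0.726, 0.023, -0.687], [0.681, 0.159, -0.714], [0.093, -0.987, -0.131]]
force: [0.1, 0.1, -0.8]
opening: 0.006
```

```bash
python3 st.py
```

```text
16.35 pos [0.4784 0.2536 0.0139] A 136.81 tilt [0.0229 0.1587] az 81.8 q [  11.2   43.2  106.3   18.4   28.6 -141.3] F [ 0.1  0.1 -0.8]
tool-frame tilt x,z 0.0927 -0.1308
```

Request:
apply_moves([
  {"x":0,"y":12,"z":4,"spin":0},
  {"x":0,"y":12,"z":0,"spin":0},
  {"x":0,"y":8,"z":0,"spin":0},
  {"x":0,"y":6,"z":0,"spin":0},
])

```text
time_s: 16.75
position: [0.4714, 0.289, 0.0156]
tcp_rot: [[-0.721, 0.011, -0.693], [0.686, 0.155, -0.711], [0.099, -0.988, -0.12]]
force: [0.2, -0.7, -0.4]
opening: 0.003
```

```bash
python3 st.py
```

```text
16.75 pos [0.4714 0.289  0.0156] A 136.45 tilt [0.0113 0.1551] az 85.8 q [  15.3   43.3  104.5   16.9   30.2 -135.3] F [ 0.2 -0.7 -0.4]
tool-frame tilt x,z 0.0994 -0.1196
```

Request:
apply_moves([
  {"x":1,"y":6,"z":0,"spin":0},
  {"x":1,"y":6,"z":0,"spin":0},
  {"x":1,"y":6,"z":0,"spin":0},
  {"x":0,"y":6,"z":0,"spin":0},
])

```text
time_s: 17.15
position: [0.4713, 0.2935, 0.0158]
tcp_rot: [[-0.736, 0.004, -0.677], [0.672, 0.125, -0.73], [0.082, -0.992, -0.095]]
force: [4.1, -27.3, 6.2]
opening: 0.005
```

```bash
python3 st.py
```

```text
17.15 pos [0.4713 0.2935 0.0158] A 137.59 tilt [0.0043 0.1251] az 88.0 q [  16.6   43.5  103.3   13.1   31.6 -131.8] F [  4.1 -27.3   6.2]
tool-frame tilt x,z 0.0816 -0.095
```

Request:
apply_moves([
  {"x":1,"y":6,"z":0,"spin":0},
  {"x":1,"y":6,"z":0,"spin":0},
  {"x":1,"y":6,"z":0,"spin":0},
  {"x":1,"y":6,"z":0,"spin":0},
  {"x":1,"y":6,"z":0,"spin":0},
  {"x":1,"y":6,"z":0,"spin":0},
])

```text
time_s: 17.75
position: [0.4717, 0.2934, 0.0165]
tcp_rot: [[-0.752, -0.016, -0.659], [0.657, 0.074, -0.75], [0.061, -0.997, -0.046]]
force: [1.7, -22.8, 6.4]
opening: 0.01
```

```bash
python3 st.py
```

```text
17.75 pos [0.4717 0.2934 0.0165] A 138.85 tilt [-0.0156  0.0743] az 101.9 q [  18.    43.7  101.4    7.6   34.7 -127. ] F [  1.7 -22.8   6.4]
tool-frame tilt x,z 0.0607 -0.0456
```

Request:
apply_moves([
  {"x":1,"y":6,"z":0,"spin":0},
  {"x":1,"y":6,"z":0,"spin":0},
  {"x":1,"y":6,"z":0,"spin":0},
  {"x":1,"y":6,"z":0,"spin":0},
  {"x":1,"y":6,"z":0,"spin":0},
  {"x":1,"y":6,"z":0,"spin":0},
  {"x":1,"y":6,"z":0,"spin":0},
  {"x":1,"y":6,"z":0,"spin":0},
  {"x":1,"y":6,"z":0,"spin":0},
])

```text
time_s: 18.65
position: [0.4722, 0.2935, 0.0177]
tcp_rot: [[-0.776, -0.052, -0.629], [0.63, -0.012, -0.776], [0.033, -0.999, 0.042]]
force: [2.3, -19.3, 4.5]
opening: 0.008
```

```bash
python3 st.py
```

```text
18.65 pos [0.4722 0.2935 0.0177] A 140.9 tilt [-0.0521 -0.012 ] az -167.0 q [  20.1   44.4   98.     0.6   40.7 -121.3] F [  2.3 -19.3   4.5]
tool-frame tilt x,z 0.0329 0.0422
```

Request:
apply_moves([
  {"x":1,"y":6,"z":0,"spin":0},
  {"x":1,"y":6,"z":0,"spin":0},
  {"x":1,"y":6,"z":0,"spin":0},
  {"x":1,"y":6,"z":0,"spin":0},
  {"x":1,"y":6,"z":0,"spin":0},
  {"x":0,"y":-12,"z":0,"spin":0},
  {"x":0,"y":-20,"z":30,"spin":-0.1},
  {"x":0,"y":-20,"z":45,"spin":-0.14},
  {"x":0,"y":-25,"z":45,"spin":-0.14},
  {"x":0,"y":-30,"z":45,"spin":-0.14},
  {"x":5,"y":-30,"z":20,"spin":-0.14},
  {"x":5,"y":-30,"z":0,"spin":-0.14},
], grip=0)

```text
time_s: 19.85
position: [0.4798, 0.1242, 0.2034]
tcp_rot: [[-0.081, -0.098, -0.992], [0.996, 0.017, -0.083], [0.025, -0.995, 0.096]]
force: [0.8, 0.3, -1.3]
opening: 0.004
```

```bash
python3 st.py
```

```text
19.85 pos [0.4798 0.1242 0.2034] A 94.65 tilt [-0.0982  0.0165] az 170.5 q [  0.9  24.6  98.5   1.2  62.6 -94.4] F [ 0.8  0.3 -1.3]
tool-frame tilt x,z 0.0245 0.0965
```

Run:
```python
from rig import imaging, spotter
import cv2,pickle
p=imaging.camera_params("wrist"); im=imaging.capture("wrist"); cv2.imwrite("pics/w6.png",im[:,:,::-1]); pickle.dump(p,open("w6.pkl","wb"))
im=imaging.capture("top"); c=im[130:280,230:430]; cv2.imwrite("pics/top6z.png",cv2.resize(c,None,fx=4,fy=4,interpolation=cv2.INTER_CUBIC)[:,:,::-1])
for n in ["lens_holder","carrier"]:
    for r in spotter.cut_out(n,"top"): print(n,r["score"],r["rect"])
```

```text
lens_holder 0.86 [536.6, 251.2, 40.7, 21.5]
lens_holder 0.82 [448.9, 286.7, 27.4, 22.8]
lens_holder 0.75 [453.4, 203.7, 15.2, 28.3]
lens_holder 0.52 [275.6, 201.0, 8.3, 32.1]
carrier 0.84 [427.8, 267.2, 65.5, 65.9]
carrier 0.83 [517.2, 227.2, 57.2, 63.5]
carrier 0.79 [425.3, 193.6, 56.3, 53.0]
carrier 0.67 [258.0, 199.3, 51.8, 44.3]
carrier 0.21 [324.5, 260.3, 45.2, 19.7]
carrier 0.18 [274.8, 202.5, 3.0, 29.4]
```

View pics/top6z.png

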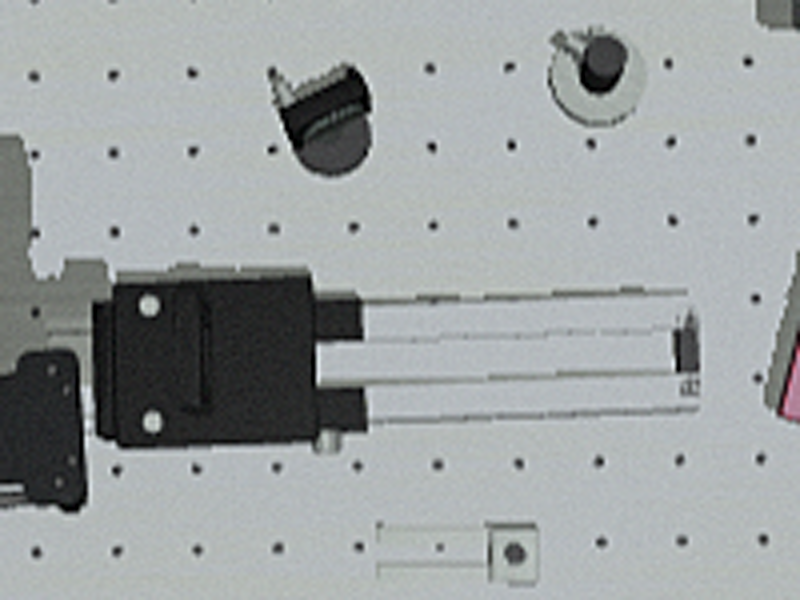

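View pics/w6.png

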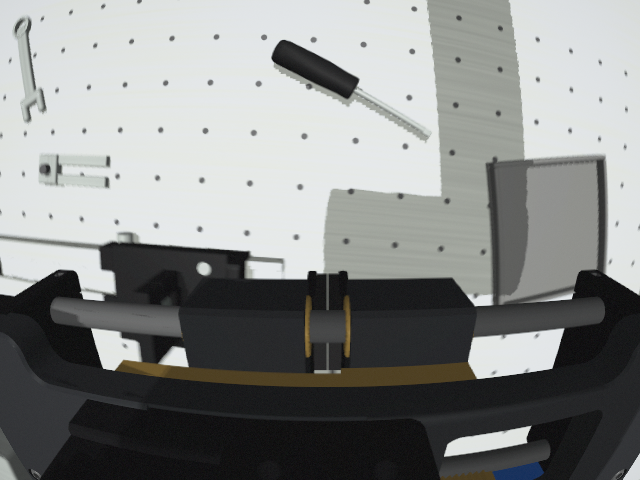

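```bash
python3 - <<'E'
from h import *
np.set_printoptions(precision=4,suppress=True)
p=imaging.camera_params("top")
z4=lambda a:(a[0]/4+230-.375,a[1]/4+130-.375)
C=[onz(p,z4(a),.05) for a in [(113,278),(311,273),(317,438),(118,447)]]
for c in C: print(c)
f=(C[0]+C[3])/2; r=(C[1]+C[2])/2; d=(f-r)/np.linalg.norm(f-r); print(f,r,np.linalg.norm(f-r),"origin",(f+r)/2+8e-3*d, "d",d)
for a in [(184,295),(211,293),(213,410),(188,410)]: print("bar",onz(p,z4(a),.122))
E
python3 - <<'E'
import cv2
im=cv2.imread("pics/top6z.png")[250:460,80:340]
im=cv2.convertScaleAbs(im,alpha=4,beta=0); cv2.imwrite("pics/top6zz.png",cv2.resize(im,None,fx=3,fy=2.8))
E
```

```text
[0.6027 0.0439 0.05  ]
[ 0.6034 -0.0754  0.05  ]
[ 0.5039 -0.0775  0.05  ]
[0.5008 0.0416 0.05  ]
[0.5517 0.0427 0.05  ] [ 0.5537 -0.0765  0.05  ] 0.1192187835589666 origin [ 0.5526 -0.0089  0.05  ] d [-0.0162  0.9999  0.    ]
bar [ 0.5819 -0.0067  0.122 ]
bar [ 0.5827 -0.022   0.122 ]
bar [ 0.5163 -0.0224  0.122 ]
bar [ 0.5165 -0.0083  0.122 ]
```

View pics/top6zz.png

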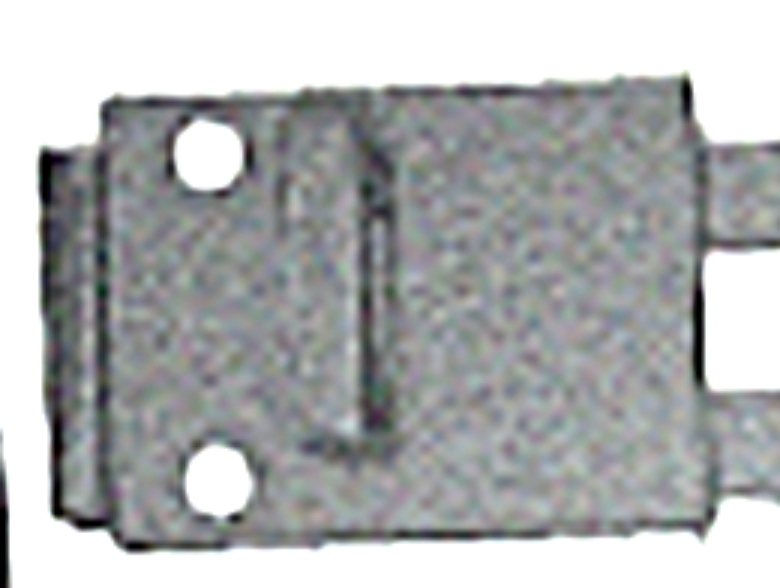

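Request:
apply_moves([
  {"x":18,"y":-30,"z":0,"spin":-0.02},
  {"x":18,"y":-30,"z":0,"spin":-0.02},
  {"x":18,"y":-30,"z":0,"spin":-0.02},
  {"x":16,"y":-25,"z":0,"spin":0},
  {"x":3,"y":-10,"z":0,"spin":0},
  {"x":0,"y":0,"z":0,"spin":0},
], grip=85)

```text
time_s: 20.65
position: [0.5477, 0.0048, 0.1956]
tcp_rot: [[-0.04, -0.116, -0.992], [0.999, 0.027, -0.044], [0.032, -0.993, 0.115]]
force: [-0.4, -0.5, 0.7]
opening: 0.466
```

```bash
python3 st.py
```

```text
20.65 pos [0.5477 0.0048 0.1956] A 92.3 tilt [-0.1161  0.0273] az 166.8 q [ -11.3   29.5   90.5    0.2   66.8 -103.8] F [-0.4 -0.5  0.7]
tool-frame tilt x,z 0.0322 0.1149
```

Request:
apply_moves([
  {"x":3,"y":-8,"z":-15,"spin":-0.02},
  {"x":1,"y":-4,"z":-15,"spin":0},
  {"x":1,"y":-2,"z":-10,"spin":0},
  {"x":1,"y":0,"z":0,"spin":0},
  {"x":1,"y":0,"z":0,"spin":0},
])

```text
time_s: 21.15
position: [0.55, -0.0035, 0.1506]
tcp_rot: [[-0.024, -0.124, -0.992], [0.999, 0.033, -0.028], [0.036, -0.992, 0.123]]
force: [-0.9, 0.2, -0.1]
opening: 0.92
```

```bash
python3 st.py
```

```text
21.15 pos [ 0.55   -0.0035  0.1506] A 91.38 tilt [-0.1236  0.0328] az 165.1 q [ -12.2   33.3   92.1    0.4   61.9 -103.9] F [-0.9  0.2 -0.1]
tool-frame tilt x,z 0.0361 0.1227
```

Request:
apply_moves([
  {"x":2,"y":-4,"z":-20,"spin":0},
  {"x":1,"y":-3,"z":-20,"spin":0},
  {"x":1,"y":-1,"z":-12,"spin":0},
])

```text
time_s: 21.45
position: [0.5563, -0.0103, 0.1001]
tcp_rot: [[-0.026, -0.117, -0.993], [0.999, 0.031, -0.03], [0.035, -0.993, 0.116]]
force: [-0.4, -0.6, -0.6]
opening: 0.971
```

```bash
python3 st.py;  python3 - <<'E'
from rig import imaging, spotter
import cv2,pickle
im=imaging.capture("scene"); c=im[180:310,240:400]; cv2.imwrite("pics/scene7z.png",cv2.resize(c,None,fx=4.5,fy=4.5,interpolation=cv2.INTER_CUBIC)[:,:,::-1])
im=imaging.capture("wrist"); cv2.imwrite("pics/w7.png",im[:,:,::-1])
E
```

```text
21.45 pos [ 0.5563 -0.0103  0.1001] A 91.52 tilt [-0.1167  0.0315] az 164.9 q [ -12.7   37.8   93.3    0.3   55.9 -104.6] F [-0.4 -0.6 -0.6]
tool-frame tilt x,z 0.0348 0.1157
```

View pics/scene7z.png

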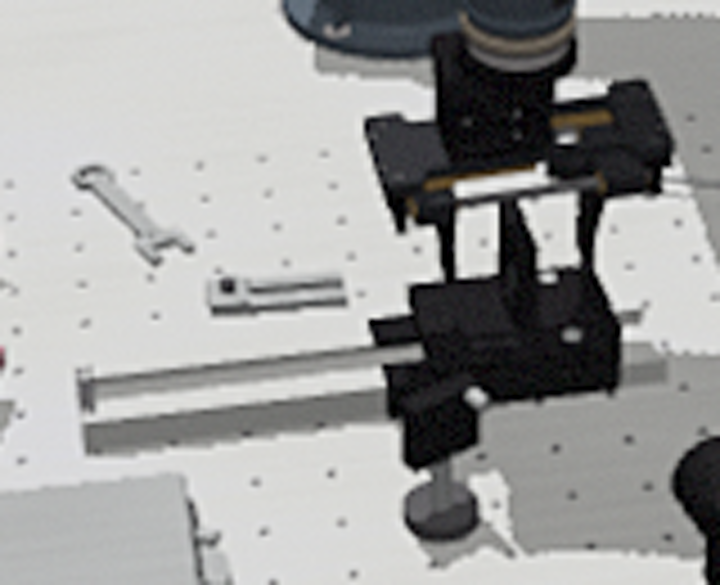

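View pics/w7.png

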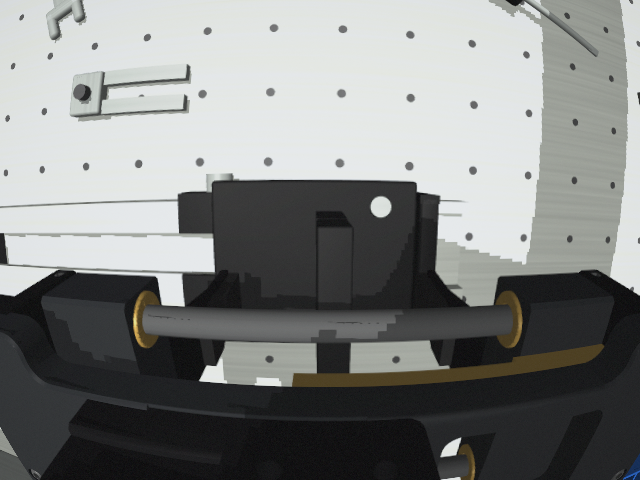

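Request:
apply_moves([
  {"x":-3,"y":0,"z":-1,"spin":0},
  {"x":0,"y":0,"z":0,"spin":0},
  {"x":0,"y":0,"z":0,"spin":0},
  {"x":0,"y":0,"z":0,"spin":0},
  {"x":0,"y":0,"z":0,"spin":0},
  {"x":0,"y":0,"z":0,"spin":0},
  {"x":0,"y":0,"z":0,"spin":0},
], grip=0)

```text
time_s: 22.25
position: [0.5543, -0.0099, 0.1021]
tcp_rot: [[-0.027, -0.113, -0.993], [0.999, 0.031, -0.031], [0.034, -0.993, 0.112]]
force: [0.1, -0.3, -0.3]
opening: 0.425
```

```bash
python3 st.py
```

```text
22.25 pos [ 0.5543 -0.0099  0.1021] A 91.55 tilt [-0.1132  0.0309] az 164.8 q [ -12.7   37.4   93.7    0.4   55.6 -104.6] F [ 0.1 -0.3 -0.3]
tool-frame tilt x,z 0.0341 0.1122
```

Request:
apply_moves([
  {"x":0,"y":0,"z":-3,"spin":0},
  {"x":0,"y":0,"z":-1,"spin":0},
  {"x":0,"y":0,"z":0,"spin":0},
  {"x":0,"y":0,"z":0,"spin":0},
  {"x":0,"y":0,"z":0,"spin":0},
])

```text
time_s: 22.75
position: [0.5543, -0.0094, 0.098]
tcp_rot: [[-0.026, -0.113, -0.993], [0.999, 0.032, -0.03], [0.035, -0.993, 0.112]]
force: [0.2, 0.1, 0.8]
opening: 0.161
```

```bash
python3 st.py
```

```text
22.75 pos [ 0.5543 -0.0094  0.098 ] A 91.51 tilt [-0.1133  0.0317] az 164.4 q [ -12.7   37.8   93.8    0.4   55.1 -104.6] F [0.2 0.1 0.8]
tool-frame tilt x,z 0.0348 0.1123
```

Request:
apply_moves([
  {"x":0,"y":0,"z":0,"spin":0},
  {"x":0,"y":0,"z":0,"spin":0},
  {"x":0,"y":0,"z":6,"spin":0},
  {"x":0,"y":0,"z":8,"spin":0},
])

```text
time_s: 23.15
position: [0.5523, -0.0096, 0.1101]
tcp_rot: [[-0.027, -0.118, -0.993], [0.999, 0.032, -0.031], [0.035, -0.992, 0.117]]
force: [0.7, -0.9, -6.4]
opening: 0.157
```

```bash
python3 st.py
```

```text
23.15 pos [ 0.5523 -0.0096  0.1101] A 91.52 tilt [-0.1183  0.0316] az 165.1 q [ -12.7   36.7   93.5    0.3   56.8 -104.6] F [ 0.7 -0.9 -6.4]
tool-frame tilt x,z 0.0349 0.1174
```

Request:
apply_moves([
  {"x":1,"y":0,"z":18,"spin":0},
  {"x":1,"y":0,"z":22,"spin":0},
  {"x":1,"y":0,"z":22,"spin":0},
  {"x":1,"y":0,"z":22,"spin":0},
  {"x":0,"y":0,"z":15,"spin":0},
  {"x":0,"y":0,"z":0,"spin":0},
  {"x":0,"y":0,"z":0,"spin":0},
])

```text
time_s: 23.85
position: [0.5517, -0.0086, 0.2109]
tcp_rot: [[-0.026, -0.127, -0.992], [0.999, 0.035, -0.031], [0.038, -0.991, 0.126]]
force: [0.1, -0.1, -6.3]
opening: 0.16
```

```bash
python3 st.py;  python3 - <<'E'
from rig import imaging, spotter
import cv2,pickle
im=imaging.capture("scene"); c=im[130:310,240:440]; cv2.imwrite("pics/scene8z.png",cv2.resize(c,None,fx=3.5,fy=3.5,interpolation=cv2.INTER_CUBIC)[:,:,::-1])
E
```

```text
23.85 pos [ 0.5517 -0.0086  0.2109] A 91.51 tilt [-0.1273  0.0348] az 164.7 q [ -12.7   29.    88.6    0.4   70.  -104.5] F [ 0.1 -0.1 -6.3]
tool-frame tilt x,z 0.0384 0.1263
```

View pics/scene8z.png

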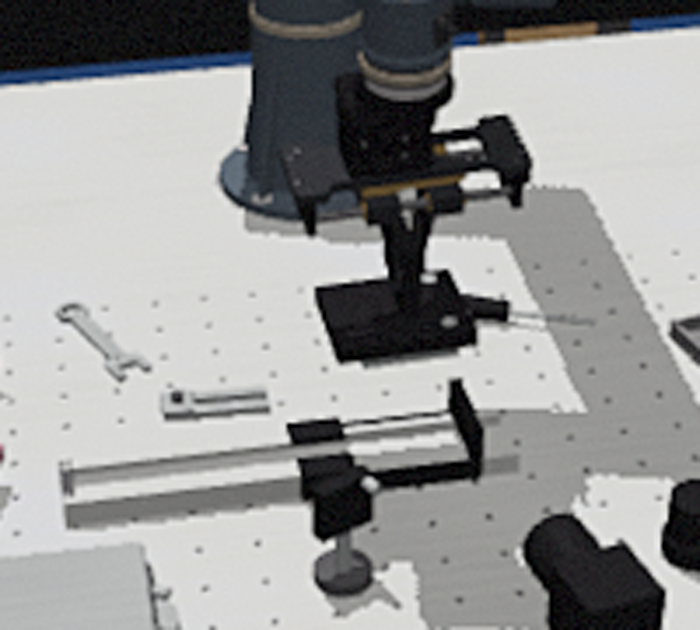

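Request:
apply_moves([
  {"x":-4,"y":15,"z":0,"spin":0.02},
  {"x":-7,"y":28,"z":0,"spin":0.02},
  {"x":-7,"y":30,"z":0,"spin":0.02},
  {"x":-7,"y":30,"z":0,"spin":0.02},
  {"x":-7,"y":30,"z":0,"spin":0.02},
  {"x":-7,"y":30,"z":0,"spin":0.02},
  {"x":-7,"y":30,"z":0,"spin":0.02},
  {"x":-7,"y":30,"z":0,"spin":0.02},
  {"x":-7,"y":30,"z":0,"spin":0.02},
  {"x":-7,"y":30,"z":0,"spin":0},
  {"x":-7,"y":30,"z":0,"spin":0},
])

```text
time_s: 25.0
position: [0.4619, 0.3182, 0.1979]
tcp_rot: [[-0.211, -0.159, -0.964], [0.976, 0.009, -0.215], [0.043, -0.987, 0.153]]
force: [-0.3, -0.5, -5.0]
opening: 0.158
```

```bash
python3 st.py
```

```text
25.0 pos [0.4619 0.3182 0.1979] A 102.22 tilt [-0.1588  0.0087] az 176.8 q [ 21.1  30.7  88.    4.   69.7 -83. ] F [-0.3 -0.5 -5. ]
tool-frame tilt x,z 0.0427 0.1533
```

Request:
apply_moves([
  {"x":0,"y":25,"z":-10,"spin":0},
  {"x":0,"y":22,"z":-15,"spin":0},
  {"x":1,"y":10,"z":-10,"spin":0},
])

```text
time_s: 25.3
position: [0.4571, 0.3819, 0.16]
tcp_rot: [[-0.218, -0.164, -0.962], [0.975, 0.008, -0.222], [0.044, -0.986, 0.158]]
force: [-0.2, -0.9, -6.1]
opening: 0.156
```

```bash
python3 st.py;  python3 - <<'E'
from rig import imaging, spotter
import cv2,pickle
im=imaging.capture("scene"); c=im[110:290,360:540]; cv2.imwrite("pics/scene9z.png",cv2.resize(c,None,fx=3.3,fy=3.3,interpolation=cv2.INTER_CUBIC)[:,:,::-1])
im=imaging.capture("top"); c=im[180:330,40:200]; cv2.imwrite("pics/top9z.png",cv2.resize(c,None,fx=4,fy=4,interpolation=cv2.INTER_CUBIC)[:,:,::-1])
E
```

```text
25.3 pos [0.4571 0.3819 0.16  ] A 102.62 tilt [-0.1637  0.0079] az 177.2 q [ 26.8  35.8  84.9   5.   67.6 -78.3] F [-0.2 -0.9 -6.1]
tool-frame tilt x,z 0.044 0.1578
```

View pics/scene9z.png

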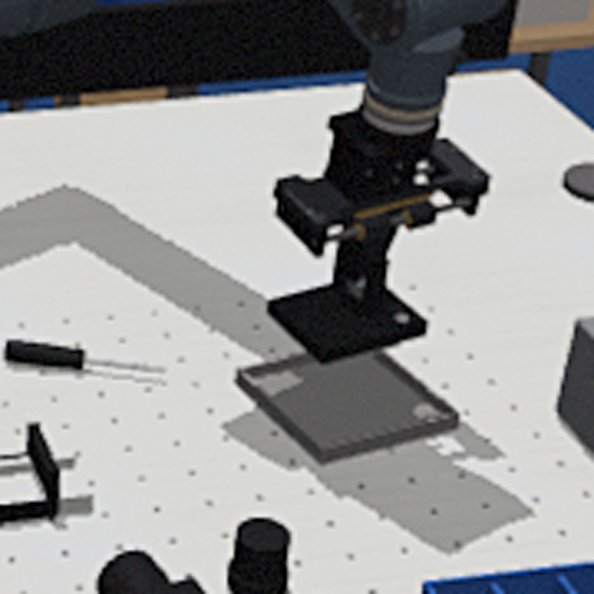

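View pics/top9z.png

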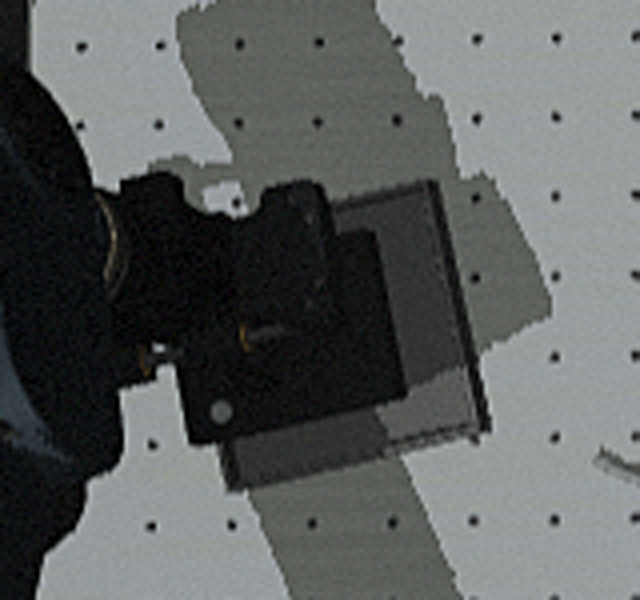

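Run:
```python
from h import *
np.set_printoptions(precision=4,suppress=True)
p=imaging.camera_params("top")
z4=lambda a:(a[0]/4+40-.375,a[1]/4+180-.375)
z=.112
bl,br,tr=[onz(p,z4(a),z) for a in [(190,443),(405,393),(375,230)]]
print(bl,br,tr,np.linalg.norm(bl-br),np.linalg.norm(tr-br))
d=(bl-br)/np.linalg.norm(bl-br); print("origin est",(bl+tr)/2+.008*d,d)
T=[onz(p,z4(a),.0) for a in [(490,430),(438,180),(237,490)]]; print(T)
```

```text
[0.3932 0.4235 0.112 ] [0.4192 0.3017 0.112 ] [0.512  0.3198 0.112 ] 0.12458299608178881 0.09462174853764806
origin est [0.4509 0.3795 0.112 ] [-0.2087  0.978   0.    ]
[array([0.3948, 0.2902, 0.    ]), array([0.5509, 0.3239, 0.    ]), array([0.3607, 0.447 , 0.    ])]
```

Request:
apply_moves([
  {"x":4,"y":2,"z":-18,"spin":0},
  {"x":2,"y":1,"z":-18,"spin":0},
  {"x":0,"y":0,"z":-14,"spin":0},
  {"x":0,"y":0,"z":-5,"spin":0},
])

```text
time_s: 25.8
position: [0.4637, 0.3798, 0.1034]
tcp_rot: [[-0.219, -0.165, -0.962], [0.975, 0.002, -0.222], [0.039, -0.986, 0.161]]
force: [0.0, -0.7, -6.6]
opening: 0.158
```

```bash
python3 st.py
```

```text
25.8 pos [0.4637 0.3798 0.1034] A 102.63 tilt [-0.1654  0.0022] az 179.3 q [ 26.4  40.4  86.1   4.9  62.  -79. ] F [ 0.  -0.7 -6.6]
tool-frame tilt x,z 0.0388 0.1608
```

Request:
apply_moves([
  {"x":0,"y":2,"z":-4,"spin":0},
  {"x":0,"y":0,"z":-3,"spin":0},
])

```text
time_s: 26.0
position: [0.4639, 0.3808, 0.0963]
tcp_rot: [[-0.217, -0.167, -0.962], [0.975, 0.002, -0.22], [0.039, -0.986, 0.162]]
force: [-3.7, 3.9, 7.9]
opening: 0.159
```

Request:
apply_moves([
  {"x":0,"y":0,"z":-2,"spin":0},
])

```text
time_s: 26.1
position: [0.4641, 0.3815, 0.0961]
tcp_rot: [[-0.216, -0.166, -0.962], [0.976, 0.004, -0.22], [0.04, -0.986, 0.161]]
force: [-2.9, 1.2, 9.7]
opening: 0.159
```

```bash
python3 st.py
```

```text
26.1 pos [0.4641 0.3815 0.0961] A 102.48 tilt [-0.1664  0.004 ] az 178.6 q [ 26.5  41.1  86.1   5.1  61.3 -78.9] F [-2.9  1.2  9.7]
tool-frame tilt x,z 0.0404 0.1614
```

Request:
apply_moves([
  {"x":0,"y":0,"z":-1,"spin":0},
  {"x":0,"y":0,"z":-1,"spin":0},
])

```text
time_s: 26.3
position: [0.4641, 0.3814, 0.0963]
tcp_rot: [[-0.217, -0.165, -0.962], [0.975, 0.004, -0.22], [0.04, -0.986, 0.161]]
force: [-1.3, -0.5, -0.9]
opening: 0.154
```

```bash
python3 st.py;  python3 - <<'E'
from rig import imaging, spotter
import cv2,pickle
im=imaging.capture("scene"); c=im[110:290,360:540]; cv2.imwrite("pics/scene10z.png",cv2.resize(c,None,fx=3.3,fy=3.3,interpolation=cv2.INTER_CUBIC)[:,:,::-1])
im=imaging.capture("top"); c=im[180:330,40:200]; cv2.imwrite("pics/top10z.png",cv2.resize(c,None,fx=4,fy=4,interpolation=cv2.INTER_CUBIC)[:,:,::-1])
E
```

```text
26.3 pos [0.4641 0.3814 0.0963] A 102.53 tilt [-0.1654  0.0035] az 178.8 q [ 26.5  41.1  86.2   5.   61.3 -78.9] F [-1.3 -0.5 -0.9]
tool-frame tilt x,z 0.0398 0.1605
```

View pics/scene10z.png

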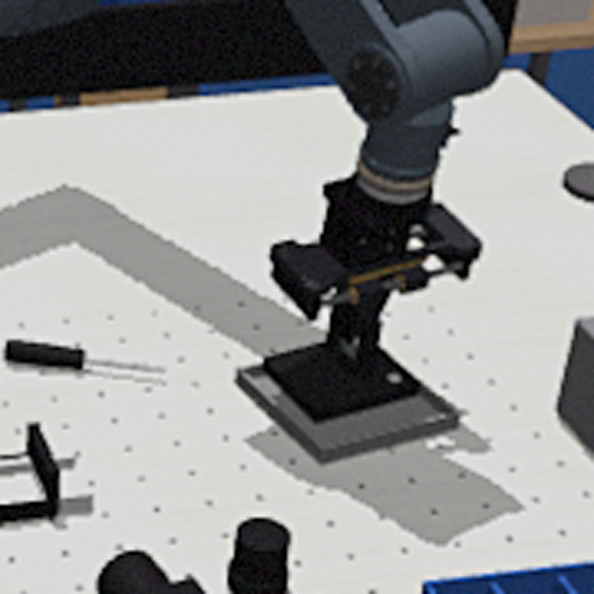

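View pics/top10z.png

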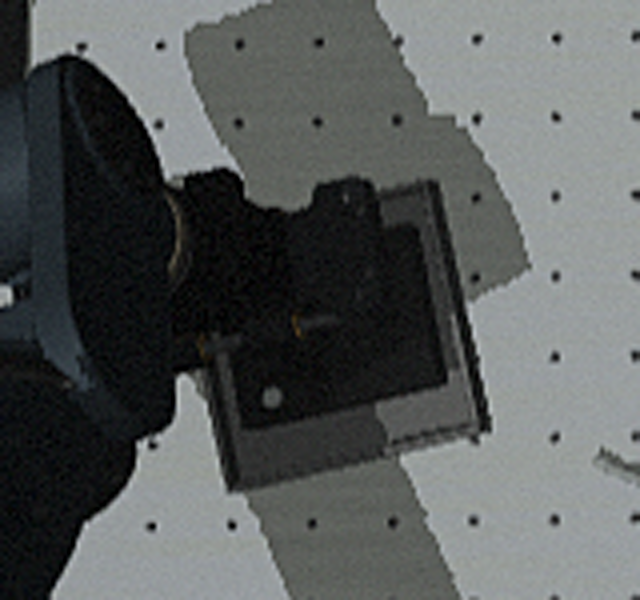

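Run:
```python
from h import *
np.set_printoptions(precision=4,suppress=True)
p=imaging.camera_params("top")
z4=lambda a:(a[0]/4+40-.375,a[1]/4+180-.375)
z=.047
bl,br,tr=[onz(p,z4(a),z) for a in [(245,430),(447,381),(417,224)]]
print(np.linalg.norm(bl-br),np.linalg.norm(tr-br))
d=(bl-br)/np.linalg.norm(bl-br); print("origin est",(bl+tr)/2+.008*d,d)
```

```text
0.12382126615511116 0.09633644242586602
origin est [0.4575 0.3784 0.047 ] [-0.218   0.9759  0.    ]
```

Request:
apply_moves([
  {"x":0,"y":0,"z":0,"spin":0},
  {"x":0,"y":0,"z":0,"spin":0},
  {"x":0,"y":0,"z":0,"spin":0},
  {"x":0,"y":0,"z":0,"spin":0},
  {"x":0,"y":0,"z":0,"spin":0},
  {"x":0,"y":0,"z":0,"spin":0},
], grip=60)

```text
time_s: 27.0
position: [0.4675, 0.3829, 0.0976]
tcp_rot: [[-0.217, -0.158, -0.963], [0.975, 0.008, -0.221], [0.042, -0.987, 0.152]]
force: [0.3, 0.9, 0.4]
opening: 0.617
```

Request:
apply_moves([
  {"x":0,"y":0,"z":15,"spin":0},
  {"x":0,"y":0,"z":20,"spin":0},
  {"x":0,"y":0,"z":30,"spin":0},
  {"x":0,"y":0,"z":40,"spin":0},
  {"x":-5,"y":-10,"z":40,"spin":0},
  {"x":-10,"y":-40,"z":20,"spin":0},
  {"x":-5,"y":-40,"z":0,"spin":0},
  {"x":0,"y":-40,"z":0,"spin":0},
  {"x":0,"y":-40,"z":0,"spin":0},
  {"x":0,"y":0,"z":0,"spin":0},
])

```text
time_s: 28.0
position: [0.4467, 0.2083, 0.279]
tcp_rot: [[-0.222, -0.144, -0.964], [0.974, 0.009, -0.225], [0.041, -0.989, 0.139]]
force: [0.3, 0.1, 0.3]
opening: 0.685
```

```bash
python3 st.py;  python3 - <<'E'
from rig import imaging, spotter
import cv2,pickle
im=imaging.capture("scene"); cv2.imwrite("pics/scene11.png",im[:,:,::-1]); c=im[110:290,360:540]; cv2.imwrite("pics/scene11z.png",cv2.resize(c,None,fx=3.3,fy=3.3,interpolation=cv2.INTER_CUBIC)[:,:,::-1])
im=imaging.capture("top"); cv2.imwrite("pics/top11.png",im[:,:,::-1]);c=im[180:330,40:200]; cv2.imwrite("pics/top11z.png",cv2.resize(c,None,fx=4,fy=4,interpolation=cv2.INTER_CUBIC)[:,:,::-1])
E
```

```text
28.0 pos [0.4467 0.2083 0.279 ] A 102.82 tilt [-0.1443  0.0086] az 176.6 q [ 10.7  19.9  92.3   2.1  75.8 -92.9] F [0.3 0.1 0.3]
tool-frame tilt x,z 0.0408 0.1387
```

View pics/scene11z.png

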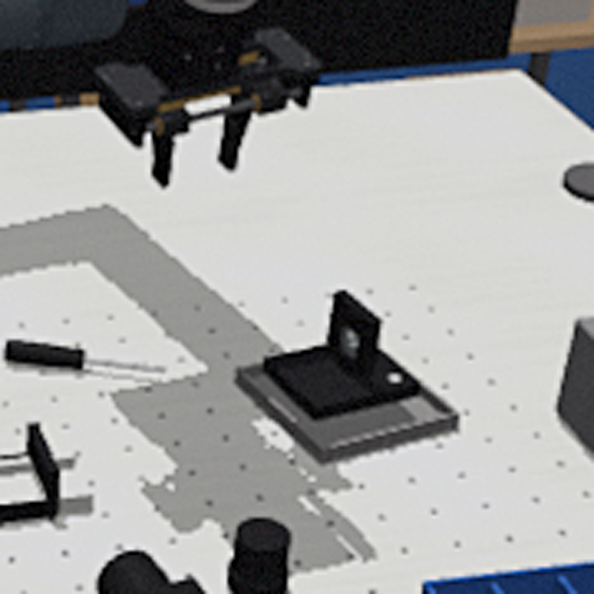

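View pics/top11.png

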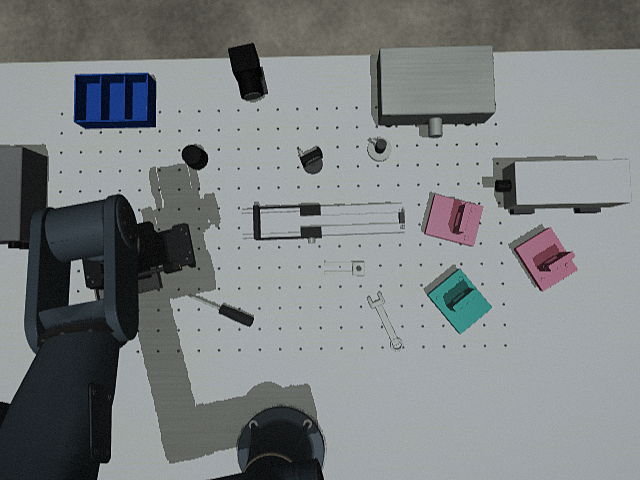

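View pics/top11z.png

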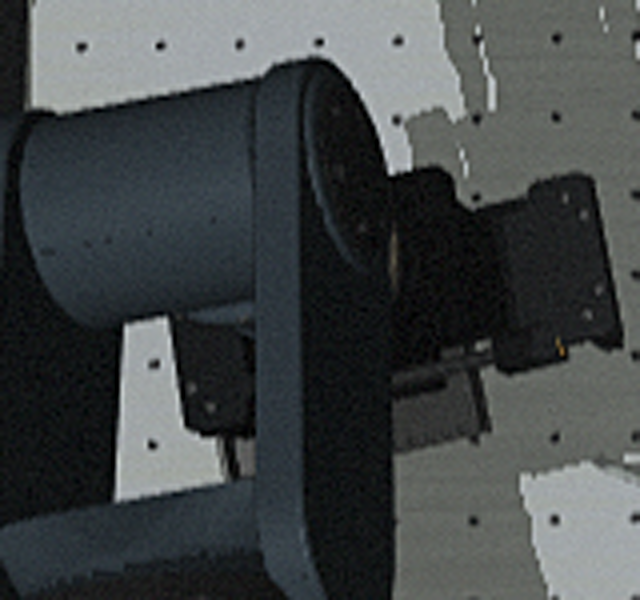

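```bash
python3 -c "
from rig import job; print(job.hand_in())"
```

```text
the job is handed in; nothing more can be done
None
```

The lens carrier now stands upright and released in the grey tray, and the job was handed in at about 28 s of the 61 s allowed. No verdict was reported.

**What I did**
- **Push:** I pushed the carrier by its rear face with both fingers until it reached the stop. The force there rose from 21 to 31 N with no further movement.
- **Lift:** I gripped the holder's top bar, which closed at about 14 mm, and lifted it straight off. It carried about 6.4 N of weight and nothing snagged on the lips.
- **Set down:** I lowered it into the tray until the force reversed from -6.6 to about +10 N. I then opened the fingers and backed away.

**Last checks**
- Just before release, the top camera put the carrier about 5 mm from my measured tray centre, (0.458, 0.378) against (0.455, 0.383). The height at contact was about 1 mm from what I expected. I did not remeasure the position after letting go, because the arm blocked the top view.
- The last scene picture shows the carrier upright on its foot in the tray. The bystanders look unmoved by eye, and the wrist force reads about 0.

**What went wrong on the way**
- The tool tilted little by little with each move, up to about 0.18 rad. I reduced this by pressing the closed fingertips against the outside of the fixed tray wall at about 20 to 27 N, before gripping the carrier.
- About 0.16 rad of tilt was left at set-down, nearly all of it along the bar, so the carrier itself leaned only about 0.05 rad while held.
- Joint 6 came within about 3° of its limit once, and I turned it back.

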